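# Free the autosampler carousel: hub cover off, lock ring undone with the pin spanner

### The job

The sample carousel has to come off the autosampler for cleaning: unclip its white hub cover by pressing the orange spring tab inward while you lift, and put the cover down in the grey parts tray. Then fit both prongs of the pin spanner fully home in the two holes of the lock ring underneath, turn the ring anticlockwise with it until it comes up against its stop, and lay the spanner back down on the bench. Set both things down, do not drop them, and leave the other things on the bench where they are.

Things in the scene. Friction and masses are not known exactly. Their poses are not given: they have to be found in the camera images.
- autosampler: White bench autosampler carrying a round blue carousel. Fixed. Origin on the bench under the carousel's axis; x away from its keypad edge, z up. Housing x -175 to +135 mm, y -140 to +185 mm, 55 mm high. Sampling tower at its back left, x 59 to 111, y 132 to 178 mm, 180 mm high; its arm runs to x = -41 at y = 155 mm, 152 to 174 mm high.
- ring_top (a point): Fixed point on the axis of carousel and lock ring, in the ring's top face, 131 mm above the bench; axes as the autosampler's. It does not tell where round the axis the holes are. Around it: carousel deck of radius 114 mm, 91 mm up; vials, tops of the caps 104 mm up, none nearer the axis than 70 mm; grey hub rim 60 mm inside, 68 mm outside diameter, its top 16 mm below this point.
- lock_ring (a joint): Angle (rad) of the aluminium lock ring under the cover: 0 = tight, grows as it turns anticlockwise seen from above, hard stop at 1.1 = free; starts at 0 to 0.15. Stiff: 0.35 N m to turn; stays where it is left. Ring 46 mm across, its top face flat and level, with two round blind holes 6.6 mm wide, 9 mm deep, 16 mm from the axis on opposite sides; its middle is recessed.
- cover: White hub cover, a round cap 58 mm wide, 38 mm high, open below, clipped over the lock ring. Origin on its axis at its lower edge, 101 mm above the bench when clipped on; x points to the orange tab, z up. 72 g. Its skirt sits 14 mm deep in the hub rim with 1 mm of play; the tab's catch sits under the rim's lip and holds it till the tab is pressed in. Lift straight up 40 mm to clear the ring.
- cover_grip (a point): Point on the cover's axis 23 mm above its lower edge, at the mid-height of the tab's pad and of the fixed ribbed pad opposite (on -x). To take the cover pinch these two pads: 63 mm apart, each 12 to 14 mm wide and about 15 mm high (16 to 30 mm above the lower edge); pinching pushes the tab in.
- tab_pad (a point): Middle of the outer face of the orange tab, 31.5 mm from the cover's axis. The tab slides straight inward 4.5 mm against a spring of 3 N at rest and 8 N fully in, and springs back.
- cover_tab (a joint): Travel (m) of the orange tab: 0 = sprung out, holding the cover; 0.0045 = fully pressed in, the cover is free to lift. A hard pull would tear the cover off its catch with the tab still out; that must not happen.
- parts_tray: Grey square parts tray, 160 x 160 mm outside, walls 3 mm thick and 11 mm high, floor 3 mm thick, empty. Fixed. Origin at the centre of its underside.
- spanner: Steel face pin spanner with a black handle, lying level on the bench, prongs down, on prongs and handle. 130 to 200 g. Origin midway between the prong tips; x from handle to head, y through both prongs, z up. Head 14 mm (x) by 46 mm (y), 5 mm thick, over 7 mm prongs; shank 18 mm wide to x = -45; handle x -45 to -125 mm, 18 mm wide, z 0 to 16 mm.
- spanner_grip (a point): Middle of the spanner's handle: x = -80, y = 0, z = 8 mm in the spanner's frame.
- prong_a (a point): Tip of the prong at y = +16 mm of the spanner. Prongs: 5 mm in diameter, eased to 3.8 mm over the last 1 mm, 7 mm long, 32 mm apart. Fully home, the head lies on the ring's face and the handle's underside is 19 mm above the vial caps.
- prong_b (a point): Tip of the prong at y = -16 mm. Either prong fits either hole. The holes' bearing is not given: look at the ring from above with the cover off, or feel for them with the prongs. With the ring tight, a spanner fitted with its handle towards the keypad edge has its x axis 0.15 to 0.85 rad clockwise of the autosampler's x axis (less by the ring's angle once turned).
- tube_rack: Blue rack, 105 x 165 mm, full of brown vials with green caps, left of the autosampler. To be left alone.
- loose_vial: One brown vial with a green cap, 14 mm in diameter and 45 mm high, standing on the bench right of the autosampler. To be left alone. Origin under its middle.
- hex_key: Dark L-shaped hex key, 110 mm long, 6 mm thick, lying on the bench beyond the spanner. To be left alone.
- marker: White and blue marker pen, 125 mm long, 12 mm thick, lying on the bench near the robot. To be left alone.
- timer: White square bench timer, 65 x 65 x 18 mm. To be left alone.
Not all that is in view belongs to the job. What is shaped like the cover but purple is not meant.

How it is judged:
On the way, in this order (a step that is already met when the one before it is completed fails the run):
1. the hub cover is unclipped and lifted clear of the lock ring (z of cover in the frame of ring_top above 0.005 m), for 0.1 s.
2. both prongs of the spanner are home in the two holes of the ring, which has not been turned yet (value of joint lock_ring below 0.35 rad and z of each of prong_a, prong_b in the frame of ring_top below -0.0045 m and horizontal distance between each of prong_a, prong_b and ring_top below 0.02 m), for 0.1 s.
3. the ring is turned anticlockwise to its stop with both prongs still in (value of joint lock_ring above 0.98 rad and z of each of prong_a, prong_b in the frame of ring_top below -0.0035 m and horizontal distance between each of prong_a, prong_b and ring_top below 0.02 m), for 0.1 s.
At the end, for the whole second after the job is handed in: Lock ring at its stop (above 0.98 of 1.1 rad); hub cover lying in the parts tray (origin within 60 mm of its middle along each tray axis, under 50 mm up); spanner lying on the bench (origin and handle middle under 35 mm up); both released and at rest (value of joint lock_ring above 0.98 rad and x of cover in the frame of parts_tray between -0.06 and 0.06 m and y of cover in the frame of parts_tray between -0.06 and 0.06 m and height (world z) of cover below 0.05 m and height (world z) of each of spanner, spanner_grip below 0.035 m and linear speed of each of cover, spanner below 0.02 m/s); the robot touches nothing.
It fails at once if the cover is torn upward off its catch without the tab pressed in (z of cover in the frame of ring_top between -0.026 and -0.016 m and horizontal distance between cover and ring_top below 0.025 m and value of joint cover_tab below 0.002 m).
It fails at once if the cover or the spanner is dropped or thrown (faster than 1.3 m/s) (linear speed of any of cover, spanner above 1.3 m/s).
It fails at once if another thing on the bench is moved by more than 30 mm (distance of any of tube_rack, loose_vial, hex_key, marker, timer from where it was at the start of the episode above 0.03 m).
It also fails if it takes over 72 s, if anything falls off the work surface, if the arm or the gripper's body presses on something with over 40 N, if the wrist force passes 120 N, or if a joint passes its speed limit or range.

### The arm

A 6-joint arm with a two-finger parallel gripper is mounted at the origin on the work surface. World frame = base frame: x ahead of the robot, y to its left, z up, the work surface at z = 0. Lengths are in m, angles in rad, forces in N, time in s.
With the tool pointing down it reaches from about 0.25 to 0.725 m from the base axis. Payload 4 kg.
Tool frame: the origin (TCP) lies on the centre line of the jaws, within the pads' length; the fingertips stand 17 mm ahead of it and the grasp point (between the pads) lies 2 mm behind it; z points along the fingers, x is the direction in which the jaws open and shut, and the axes are right-handed (so a half turn about z gives the same grasp; the last joint's range is limited). The gripper opens to 85 mm and grips with 20 to 120 N. Pads are 22 mm wide; open, the fingers measure 114 mm over their backs; the gripper's body (76 mm by 85 mm) begins 54 mm behind the grasp point. The pads swing forward as they close: fully open they stand 13 mm farther back than shut.
Start: joints at [-1.305, 0.241, 0.005, 1.335, 0, 1.571], TCP at [0.131, -0.482, 0.22] pointing down, gripper open.
Joint ranges: [-2.72, 2.72], [-1.05, 1.87], [-1.09, 1.28], [-1.99, 2.15], [-1.42, 1.44], [-3.14, 3.14]. Speed limits (rad/s): [2.79, 2.79, 3.14, 3.14, 3.14, 3.14].

### API

Orientations are given as a unit quaternion [x, y, z, w].
In Python, from workcell import bot gives the robot as it stands.
- The arm moves only by the tool jog_arm, never from a script. Its arguments are lists of equal length, an entry for each row: "jaw": the closure, from 0 (fully open) to 1 (shut); "linear": the shift along the tool's x, y, z in m, a list of three; "delta_rot": the turn, a rotation vector about the tool's x, y, z in degrees, a list of three. A call has exactly 8 rows; each row is the pose to reach, as a shift and turn from the pose commanded when the call began, along the tool's axes at that moment; what a row does not reach only later rows make up. A row lasts 1/12 s, in which the tool goes at most 41.7 mm and 7.16 degrees, less where a joint would pass 70% of its speed; a pose out of reach is approached as far as the arm can. A call with a gripper value outside its range is refused whole. The fingers move at their own pace and stop on an object; the grip force is fixed at half the most. Time passes only in rows, so rows that repeat a pose let the fingers close, or fill a call up. It gives the time, the measured TCP pose, the force and the opening at its end, in the units of the state.
- bot.get_obs(): the state, without advancing time (a new reading comes with each control period).
- bot.camera(name): name is "side" or "top" or "wrist"; returns (picture, depth): 420x560x3 uint8, red, green, blue; 420x560 float32, m along the optical axis (not along the pixel's ray), 0 where there is no reading.
- bot.calibration(name): a dict with "fovy" (degrees; the focal length in pixels is half the picture's height over the tangent of half this angle, whatever the lens; pixels are square), "cx", "cy" (the principal point, pixels), "origin" and "orientation" of the camera in the world. Camera axes: x right, y down, z forward; pixel columns grow to the right and rows downward; lengths in m; the calibration is good to about 2 mm. The wrist camera is an equidistant fisheye: a pixel r from the principal point sees the ray r / f radians off the axis. A picture is of the moment at which its call begins: read the wrist's pose just before it. calibration takes no time and is no camera call; for the wrist camera it gives the pose at the moment of the call.
- bot.job_done(): hands the job in, once; it reports no verdict.
The state is a dict: "clock": time; "joint_pos": joint angles; "joint_vel": joint speeds; "tau": joint torques, N m; "eef_pos": TCP position; "tool_rot": TCP orientation; "ft_force": force on the tool from outside, world axes, zero at the start; "ft_torque": the same for the moment, N m; "grip_width": finger opening in m.
Only numpy, scipy, OpenCV 4.12 (cv2) and the standard library are available. Lean on these libraries where they do the work, as an engineer would, in place of code of your own. Each camera call takes 0.05 s, during which the arm holds its last target.

## Working session

There is one attempt and no reset: what is moved stays moved. The work goes in short steps, Python scripts to look and compute and a tool call to move; the robot and the scene stay as the last step left them, time stands still between calls to the robot, and variables do not carry over. Pictures are saved under pics/ and viewed, and the job is handed in when it is done.

Besides the shell and the picture viewer there is one more tool, called after ">>>" as name(argument=value, ...), one argument or row to a line, values as JSON. jog_arm: Moves the arm, as the interface text tells. Its arguments: {"type":"object","properties":{"jaw":{"type":"array","items":{"type":"number"}},"linear":{"type":"array","items":{"type":"array","items":{"type":"number"}}},"delta_rot":{"type":"array","items":{"type":"array","items":{"type":"number"}}}},"required":["jaw","linear","delta_rot"]}

```bash
ls; mkdir -p pics; python3 - <<'E'
from workcell import bot
import cv2, numpy as np
o=bot.get_obs(); print({k:np.round(v,4).tolist() for k,v in o.items()})
for n in ("top","side","wrist"):
    c=bot.calibration(n); print(n,c)
    p,d=bot.camera(n); cv2.imwrite(f"pics/{n}0.png",p[:,:,::-1]); np.save(f"pics/{n}0d.npy",d); np.save(f"pics/{n}0.npy",p)
E
```

```text
pics
{'clock': 0.0, 'joint_pos': [-1.305, 0.2414, 0.0037, 1.3352, 0.0, 1.5708], 'joint_vel': [0.0016, 0.001, -0.0014, -0.0, -0.0008, 0.001], 'tau': [-0.0001, -37.2318, 25.2407, 0.0168, 0.0, 0.0], 'eef_pos': [0.1312, -0.4818, 0.2191], 'tool_rot': [0.7946, -0.6072, -0.0008, -0.0006], 'ft_force': [0.0107, -0.1758, -0.6947], 'ft_torque': [-0.0294, 0.0144, -0.0112], 'grip_width': 0.0859}
top {'fovy': 51.69143876070224, 'cx': 277.50197067407913, 'cy': 208.9603696379298, 'origin': array([0.33255626, 0.08342948, 1.18870112]), 'orientation': array([ 0.70957149, -0.70112202,  0.05284477, -0.0462995 ])}
side {'fovy': 48.31835590998372, 'cx': 282.57543236659495, 'cy': 200.71772183168, 'origin': array([-0.21785749,  0.81361849,  1.19189218]), 'orientation': array([-0.33417179,  0.8650903 , -0.34467117,  0.14542963])}
wrist {'fovy': 65.70646984690485, 'cx': 273.39640592001314, 'cy': 213.02355418463264, 'origin': array([ 0.20693512, -0.46094841,  0.37254297]), 'orientation': array([ 0.78540731, -0.59910836, -0.09494826,  0.1232451 ])}
```

View pics/top0.png

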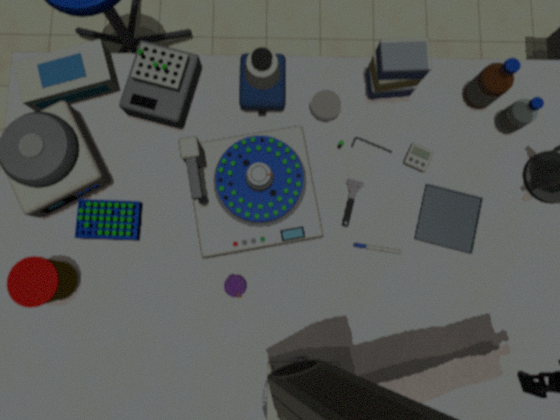

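View pics/side0.png

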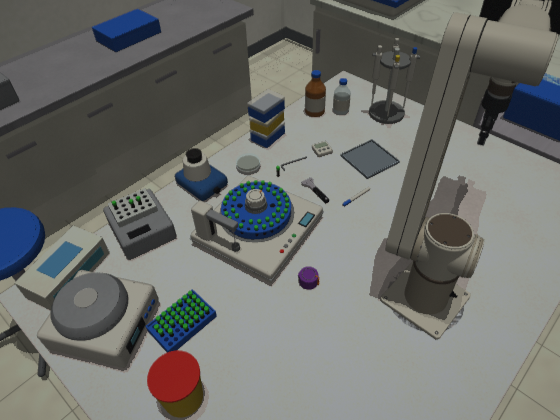

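View pics/wrist0.png

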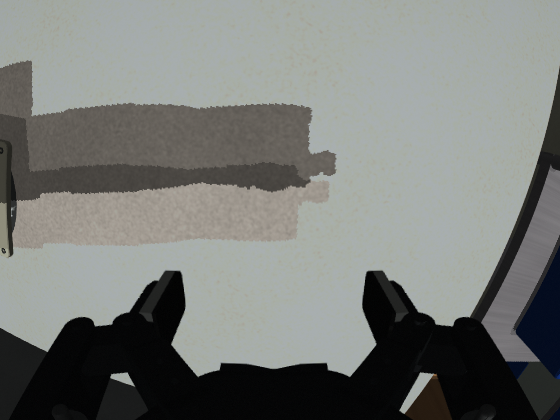

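The top view shows the carousel and cover at about (259,176), spanner at (350,202), tray at (448,217), and purple decoy at (235,285). I'll enlarge these and measure them.

```bash
cat > h.py <<'E'
import numpy as np, cv2
from scipy.spatial.transform import Rotation as R
def cal(c): 
    f=210/np.tan(np.radians(c['fovy'])/2); return f,c['cx'],c['cy'],np.array(c['origin']),R.from_quat(c['orientation']).as_matrix()
def ray(c,u,v,fish=False):
    f,cx,cy,o,M=cal(c); x,y=(u-cx),(v-cy)
    if fish:
        r=np.hypot(x,y); t=r/f; s=np.sin(t)/max(r,1e-9); d=np.array([x*s,y*s,np.cos(t)])
    else: d=np.array([x/f,y/f,1.])
    return o,M@d
def plane(c,u,v,z,fish=False):
    o,d=ray(c,u,v,fish); return o+d*(z-o[2])/d[2]
def proj(c,P,fish=False):
    f,cx,cy,o,M=cal(c); p=M.T@(np.array(P)-o)
    if fish:
        rr=np.hypot(p[0],p[1]); t=np.arctan2(rr,p[2]); return cx+f*t*p[0]/rr, cy+f*t*p[1]/rr
    return cx+f*p[0]/p[2], cy+f*p[1]/p[2]
def toolrel(obs,dw):
    "world shift -> tool axes"
    return R.from_quat(obs['tool_rot']).as_matrix().T@np.array(dw)
E
python3 - <<'E'
import cv2,numpy as np
from h import *
from workcell import bot
t=cv2.imread('pics/top0.png'); 
def g(im): return np.clip(255*(im/255.)**0.6,0,255).astype('uint8')
a=cv2.resize(g(t[120:265,180:330]),None,fx=5.3,fy=4.1*5.3/4.1*0.78,interpolation=cv2.INTER_CUBIC)
cv2.imwrite('pics/tz.png',cv2.resize(g(t[140:215,215:305]),None,fx=8,fy=8,interpolation=cv2.INTER_CUBIC))
cv2.imwrite('pics/tz2.png',cv2.resize(g(t[165:235,315:410]),None,fx=8,fy=8,interpolation=cv2.INTER_CUBIC))
s=cv2.imread('pics/side0.png')
cv2.imwrite('pics/sz.png',cv2.resize(g(s[170:260,200:320]),None,fx=6.5,fy=6.5,interpolation=cv2.INTER_CUBIC))
c=bot.calibration('top')
# tray by contour
d=np.load('pics/top0d.npy')
for (u,v) in [(259,176),(350,200),(448,217)]: print(u,v,plane(c,u,v,0),d[v,u])
E
```

```text
259 176 [0.59301361 0.12616915 0.        ] 1.0714142
350 200 [ 0.52826983 -0.12806075  0.        ] 1.1899735
448 217 [ 0.48402186 -0.39970325  0.        ] 1.2008643
```

View pics/tz.png

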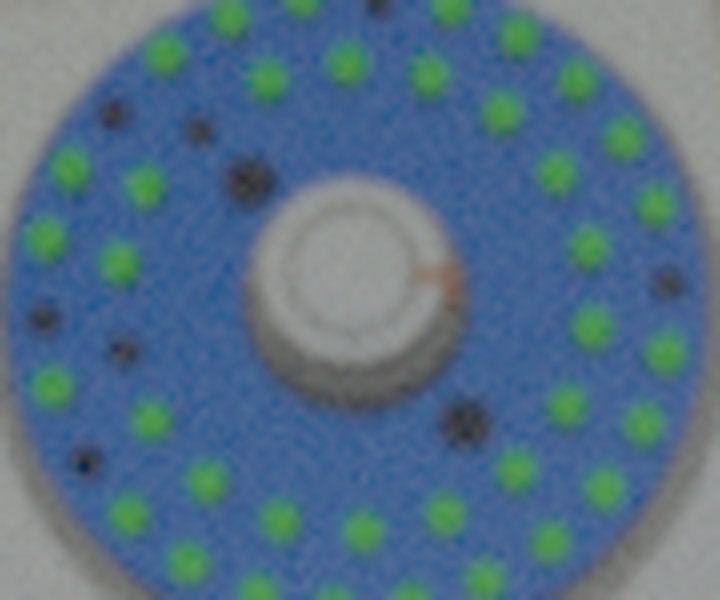

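View pics/sz.png

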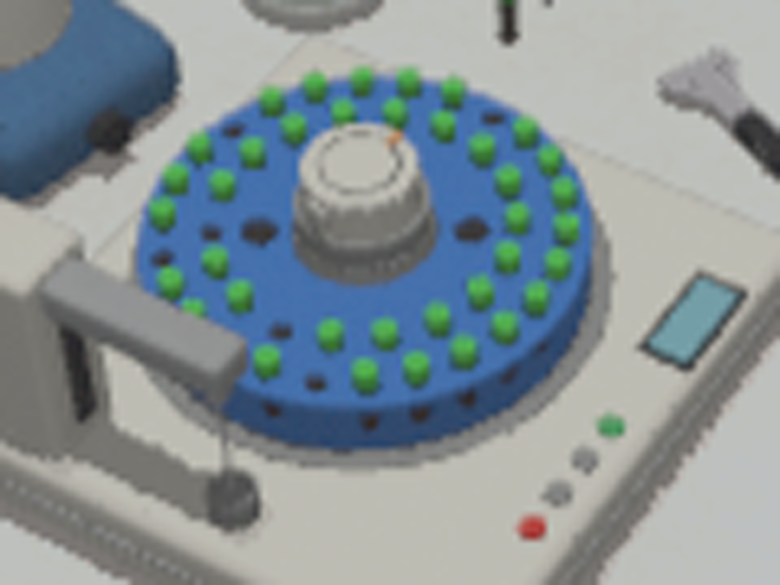

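View pics/tz2.png

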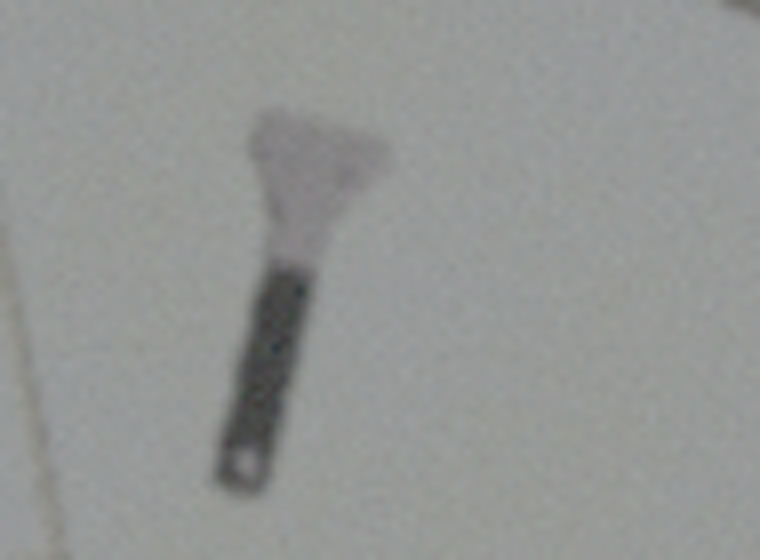

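```bash
python3 - <<'E'
import cv2,numpy as np
from h import *
from workcell import bot
c=bot.calibration('top'); cs=bot.calibration('side')
t=np.load('pics/top0.npy'); hsv=cv2.cvtColor(t,cv2.COLOR_RGB2HSV)
# orange on cover
m=cv2.inRange(hsv,(3,60,80),(25,255,255)); vs,us=np.nonzero(m[140:200,230:300]); print('orange',us.mean()+230,vs.mean()+140,len(us))
if len(us): print(plane(c,us.mean()+230,vs.mean()+140,.135))
# blue deck
m=cv2.inRange(hsv,(100,90,40),(130,255,255)); m[:, :200]=0;m[:,310:]=0;m[:128]=0;m[230:]=0
cn=max(cv2.findContours(m,0,1)[0],key=cv2.contourArea); print('deck',cv2.fitEllipse(cv2.convexHull(cn)))
(x,y),_,_=cv2.fitEllipse(cv2.convexHull(cn)); print('axis',plane(c,x,y,.089))
print('cover top',plane(c,259,174,.139))
for q in [(180,140),(302,127),(203,256),(322,237)]: print('house',plane(c,*q,.055))
# spanner handle dark
g=cv2.cvtColor(t,cv2.COLOR_RGB2GRAY); m=(g[165:235,335:370]<75).astype('uint8')
cn=max(cv2.findContours(m,0,1)[0],key=cv2.contourArea); r=cv2.minAreaRect(cn); b=cv2.boxPoints(r)+[335,165]; print('handle',r,b)
ctr=np.array(r[0])+[335,165]; print(plane(c,*ctr,.016)); print([plane(c,*p,.014).round(4) for p in b])
print('head corners', plane(c,315+265/8,165+112/8,.012),plane(c,315+390/8,165+150/8,.012))
for q in [(427,184),(482,197),(472,252),(415,237)]: print('tray',plane(c,*q,.011))
E
```

```text
orange 269.0 174.0 6
[0.56883629 0.09658879 0.135     ]
deck ((259.10931396484375, 178.56590270996094), (86.16277313232422, 88.15043640136719), 83.32257080078125)
axis [0.56674239 0.12256979 0.089     ]
cover top [0.56760482 0.12125843 0.139     ]
house [0.67714392 0.33874552 0.055     ]
house [0.71833958 0.00983426 0.055     ]
house [0.36694836 0.26589    0.055     ]
house [ 0.4200553  -0.04360011  0.055     ]
handle ((12.588236808776855, 46.64706039428711), (7.276068687438965, 29.589345932006836), 14.03624439239502) [[340.47059011 225.11764526]
 [347.64706039 196.41176796]
 [354.70588303 198.17647552]
 [347.52941322 226.88235474]]
[ 0.493288   -0.11821709  0.016     ]
[array([ 0.4563, -0.0987,  0.014 ]), array([ 0.5359, -0.1192,  0.014 ]), array([ 0.5312, -0.1386,  0.014 ]), array([ 0.4517, -0.1179,  0.014 ])]
head corners [ 0.58522366 -0.12143424  0.012     ] [ 0.57238429 -0.16462669  0.012     ]
tray [ 0.57422053 -0.34075898  0.011     ]
tray [ 0.53959429 -0.49215947  0.011     ]
tray [ 0.38755728 -0.45651349  0.011     ]
tray [ 0.42650735 -0.30245066  0.011     ]
```

```bash
cat >> h.py <<'E'
def plan(pos,phi_deg=None,obs=None):
    from workcell import bot
    o=obs or bot.get_obs(); M=R.from_quat(o['tool_rot']).as_matrix()
    lin=M.T@(np.array(pos)-o['eef_pos'])
    out=[o['clock'],lin.round(4).tolist()]
    if phi_deg is not None:
        a=np.radians(phi_deg); X=np.array([np.cos(a),np.sin(a),0]); Z=np.array([0,0,-1.]); T=np.c_[X,np.cross(Z,X),Z]
        out.append(np.degrees(R.from_matrix(M.T@T).as_rotvec()).round(2).tolist())
    print('plan',pos,phi_deg,out)
    return out
def st():
    from workcell import bot
    o=bot.get_obs(); M=R.from_quat(o['tool_rot']).as_matrix()
    print('t',round(o['clock'],2),'pos',o['eef_pos'].round(4),'phi',round(np.degrees(np.arctan2(M[1,0],M[0,0])),2),'z',M[:,2].round(3),'F',np.round(o['ft_force'],1),'T',np.round(o['ft_torque'],2),'w',round(float(o['grip_width']),4),'q',np.round(o['joint_pos'],2)); return o
E
python3 -c "
from h import *
st();plan([.33,-.23,.27],-20);plan([.567,.122,.25],88)"
```

```text
t 0.15 pos [ 0.1312 -0.482   0.2193] phi -74.77 z [-0.     0.002 -1.   ] F [-0.2  0.2  0.3] T [-0.02 -0.02 -0.01] w 0.0853 q [-1.3   0.24  0.    1.34  0.    1.57]
plan [0.33, -0.23, 0.27] -20 [0.15, [-0.191, -0.258, -0.0504], [-0.05, 0.09, -54.77]]
plan [0.567, 0.122, 0.25] 88 [0.15, [-0.4683, -0.5791, -0.0299], [-0.13, 0.02, -162.77]]
```

>>> jog_arm(
  jaw=[0, 0, 0, 0, 0, 0, 0, 0],
  linear=[
    [-0.191, -0.258, -0.05],
    [-0.191, -0.258, -0.05],
    [-0.191, -0.258, -0.05],
    [-0.191, -0.258, -0.05],
    [-0.191, -0.258, -0.05],
    [-0.191, -0.258, -0.05],
    [-0.191, -0.258, -0.05],
    [-0.191, -0.258, -0.05],
  ],
  delta_rot=[
    [0, 0, -54],
    [0, 0, -54],
    [0, 0, -54],
    [0, 0, -54],
    [0, 0, -54],
    [0, 0, -54],
    [0, 0, -54],
    [0, 0, -54],
  ],
)

```text
clock: 0.82
eef_pos: [0.3311, -0.228, 0.2704]
tool_rot: [0.984, -0.177, 0.0, -0.0]
ft_force: [0.7, -1.1, 0.3]
grip_width: 0.0855
```

```bash
python3 -c "
from h import *
st();plan([.52,.06,.27],34);plan([.567,.122,.25],88)"
```

```text
t 0.82 pos [ 0.3311 -0.228   0.2704] phi -20.41 z [ 0.001  0.    -1.   ] F [ 0.7 -1.1  0.3] T [-0.06 -0.   -0.  ] w 0.0855 q [-0.6   0.03 -0.11  1.43  0.    1.32]
plan [0.52, 0.06, 0.27] 34 [0.8167, [0.0766, -0.3358, 0.0006], [-0.01, -0.04, -54.41]]
plan [0.567, 0.122, 0.25] 88 [0.8167, [0.099, -0.4103, 0.0207], [0.01, -0.04, -108.41]]
```

>>> jog_arm(
  jaw=[0, 0, 0, 0, 0, 0, 0, 0],
  linear=[
    [0.07, -0.3, 0],
    [0.07, -0.3, 0],
    [0.07, -0.3, 0],
    [0.07, -0.3, 0],
    [0.07, -0.3, 0],
    [0.07, -0.3, 0],
    [0.07, -0.3, 0],
    [0.07, -0.3, 0],
  ],
  delta_rot=[
    [0, 0, -55],
    [0, 0, -55],
    [0, 0, -55],
    [0, 0, -55],
    [0, 0, -55],
    [0, 0, -55],
    [0, 0, -55],
    [0, 0, -55],
  ],
)

```text
clock: 1.48
eef_pos: [0.5039, 0.0296, 0.2691]
tool_rot: [0.954, 0.299, 0.0, -0.001]
ft_force: [0.1, -0.2, 0.1]
grip_width: 0.0855
```

```bash
python3 -c "
from h import *
st();plan([.567,.122,.25],88)"
```

```text
t 1.48 pos [0.5039 0.0296 0.2691] phi 34.8 z [ 0.     0.002 -1.   ] F [ 0.1 -0.2  0.1] T [-0.04 -0.06  0.02] w 0.0855 q [0.06 0.23 0.12 1.46 0.   1.02]
plan [0.567, 0.122, 0.25] 88 [1.4833, [0.1045, -0.0399, 0.0193], [-0.03, -0.08, -53.2]]
```

>>> jog_arm(
  jaw=[0, 0, 0, 0, 0, 0, 0, 0],
  linear=[
    [0.1045, -0.04, 0.019],
    [0.1045, -0.04, 0.019],
    [0.1045, -0.04, 0.019],
    [0.1045, -0.04, 0.019],
    [0.1045, -0.04, 0.019],
    [0.1045, -0.04, 0.019],
    [0.1045, -0.04, 0.019],
    [0.1045, -0.04, 0.019],
  ],
  delta_rot=[
    [0, 0, -53],
    [0, 0, -53],
    [0, 0, -53],
    [0, 0, -53],
    [0, 0, -53],
    [0, 0, -53],
    [0, 0, -53],
    [0, 0, -53],
  ],
)

```text
clock: 2.15
eef_pos: [0.5656, 0.1173, 0.2503]
tool_rot: [0.722, 0.692, -0.001, -0.0]
ft_force: [-0.5, -0.4, 0.1]
grip_width: 0.0852
```

```bash
cat >> h.py <<'E'
def snap(n,name):
    from workcell import bot
    c=bot.calibration(n); p,d=bot.camera(n); cv2.imwrite(f"pics/{name}.png",p[:,:,::-1]); np.savez(f"pics/{name}.npz",p=p,d=d,**c); return c,p,d
def load(name):
    z=np.load(f"pics/{name}.npz"); c={k:(float(z[k]) if z[k].ndim==0 else z[k]) for k in ('fovy','cx','cy','origin','orientation')}; return c,z['p'],z['d']
E
python3 -c "
from h import *
st();snap('wrist','w1')"
```

```text
t 2.15 pos [0.5656 0.1173 0.2503] phi 87.54 z [-0.001 -0.    -1.   ] F [-0.5 -0.4  0.1] T [ 0.05 -0.04 -0.02] w 0.0852 q [ 0.2   0.39  0.29  1.47 -0.    0.25]
```

View pics/w1.png

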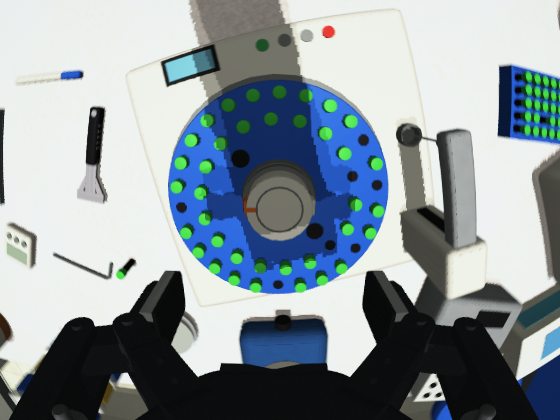

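The wrist view shows the cover at (279,209) with its orange mark near (250,209), pointing left in the picture. The fingers are clear of everything.

```bash
python3 - <<'E'
from h import *
c,p,d=load('w1')
cv2.imwrite('pics/w1z.png',cv2.resize(p[150:250,225:335,::-1],None,fx=6,fy=6,interpolation=cv2.INTER_CUBIC))
hsv=cv2.cvtColor(p,cv2.COLOR_RGB2HSV)
m=cv2.inRange(hsv,(2,120,50),(20,255,255)); m[:150]=0;m[250:]=0;m[:,:225]=0;m[:,335:]=0
vs,us=np.nonzero(m); print(list(zip(us,vs)))
print('or',plane(c,us.mean(),vs.mean(),.136,True))
m=cv2.inRange(hsv,(95,120,60),(130,255,255)); m[:70]=0;m[300:]=0;m[:,:160]=0;m[:,395:]=0
cn=max(cv2.findContours(m,0,1)[0],key=cv2.contourArea); h=cv2.convexHull(cn)[:,0]
W=np.array([plane(c,*q,.091,True)[:2] for q in h]); A=np.c_[2*W,np.ones(len(W))]; s=np.linalg.lstsq(A,(W**2).sum(1),rcond=None)[0]; print('deck ctr',s[:2],np.sqrt(s[2]+s[:2]@s[:2]))
E
```

```text
[(np.int64(248), np.int64(194)), (np.int64(247), np.int64(195)), (np.int64(248), np.int64(195)), (np.int64(245), np.int64(196)), (np.int64(246), np.int64(196)), (np.int64(247), np.int64(196)), (np.int64(245), np.int64(197)), (np.int64(246), np.int64(197)), (np.int64(247), np.int64(197)), (np.int64(244), np.int64(198)), (np.int64(245), np.int64(198)), (np.int64(246), np.int64(198)), (np.int64(247), np.int64(198)), (np.int64(244), np.int64(199)), (np.int64(245), np.int64(199)), (np.int64(246), np.int64(199)), (np.int64(243), np.int64(200)), (np.int64(244), np.int64(200)), (np.int64(245), np.int64(200)), (np.int64(246), np.int64(200)), (np.int64(243), np.int64(201)), (np.int64(244), np.int64(201)), (np.int64(245), np.int64(201)), (np.int64(246), np.int64(201)), (np.int64(243), np.int64(202)), (np.int64(244), np.int64(202)), (np.int64(245), np.int64(202)), (np.int64(246), np.int64(202)), (np.int64(243), np.int64(203)), (np.int64(244), np.int64(203)), (np.int64(245), np.int64(203)), (np.int64(243), np.int64(204)), (np.int64(244), np.int64(204)), (np.int64(245), np.int64(204)), (np.int64(2
[... 1395 characters left out ...]
, (np.int64(255), np.int64(210)), (np.int64(257), np.int64(210)), (np.int64(244), np.int64(211)), (np.int64(245), np.int64(211)), (np.int64(246), np.int64(211)), (np.int64(247), np.int64(211)), (np.int64(248), np.int64(211)), (np.int64(249), np.int64(211)), (np.int64(250), np.int64(211)), (np.int64(251), np.int64(211)), (np.int64(252), np.int64(211)), (np.int64(253), np.int64(211)), (np.int64(254), np.int64(211)), (np.int64(255), np.int64(211)), (np.int64(257), np.int64(211)), (np.int64(244), np.int64(212)), (np.int64(245), np.int64(212)), (np.int64(246), np.int64(212)), (np.int64(245), np.int64(213))]
or [0.56536312 0.09556886 0.136     ]
deck ctr [0.56843429 0.12248048] 0.11295103974191799
```

View pics/w1z.png

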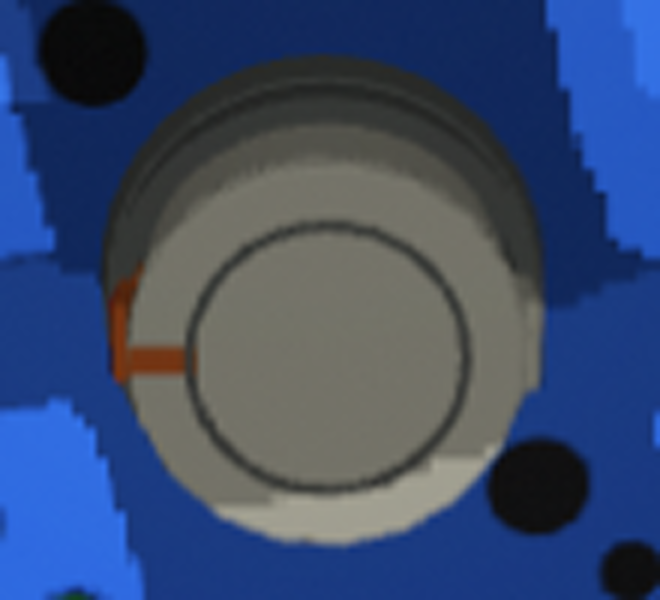

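```bash
python3 - <<'E'
from h import *
c,p,d=load('w1')
f=lambda x,y:(225+(x+.5)/6-.5,150+(y+.5)/6-.5)
a=plane(c,*f(329,357),.139,True); b=plane(c,*f(157,361),.139,True); e=plane(c,*f(192,361),.139,True); print(a,b,e,np.degrees(np.arctan2(*(b-a)[[1,0]])),np.degrees(np.arctan2(*(e-a)[[1,0]])))
print('depth',[plane(c,*f(x,y),.139,True).round(4) for x,y in [(329,540),(329,165)]])
plan([a[0],a[1],.145],None)
E
```

```text
[0.56848909 0.12281102 0.139     ] [0.56807182 0.09835682 0.139     ] [0.56827926 0.10334091 0.139     ] -90.97755911346233 -90.6174505293045
depth [array([0.5965, 0.1218, 0.139 ]), array([0.5408, 0.1238, 0.139 ])]
plan [np.float64(0.5684890853061904), np.float64(0.12281102147341177), 0.145] None [2.2, [0.0057, 0.0028, 0.1054]]
```

```bash
python3 - <<'E'
from h import *
c,p,d=load('w1'); f,cx,cy,o,M=cal(c)
for u,v in [(165,280),(172,275),(176,280),(180,274),(172,300),(370,275),(376,275),(380,280)]:
    _,r=ray(c,u,v,True); rc=M.T@r; P=o+r*d[v,u]/rc[2]; print(u,v,d[v,u],P.round(4),p[v,u])
E
```

```text
165 280 0.13198985 [0.5528 0.0721 0.2868] [65 67 64]
172 275 0.13621044 [0.5528 0.074  0.2823] [49 50 49]
176 280 0.1371588 [0.5554 0.0754 0.2821] [6 7 7]
180 274 0.14281532 [0.5555 0.0756 0.2762] [ 9  9 10]
172 300 0.12925458 [0.5597 0.0754 0.2918] [ 9 10 10]
370 275 0.13891573 [0.5576 0.1614 0.2798] [8 8 8]
376 275 0.13632068 [0.5565 0.1634 0.2821] [61 63 61]
380 280 0.1310375 [0.5561 0.1636 0.2875] [61 62 60]
```

```bash
python3 - <<'E'
from h import *
c,p,d=load('w1'); f,cx,cy,o,M=cal(c); print(o,M[:,2])
for dz in (.03,.02,.01,0,-.01,-.017): print(dz,[np.round(proj(c,[.5656+dx,.1173-.042,.2503+dz],True),1) for dx in (-.011,.011)])
print(d[255:300:3,178], p[255:300:3,178,0])
print(np.degrees(np.arccos(-M[2,2])))
E
python3 -c "
import cv2;p=cv2.imread('pics/w1.png');cv2.imwrite('pics/w1f.png',cv2.resize(p[240:420,20:300],None,fx=2.8,fy=2.8))"
```

```text
[0.4873317  0.12133665 0.40373205] [ 0.30393415 -0.01364907 -0.95259526]
0.03 [array([176.7, 276.5]), array([184.7, 316.6])]
0.02 [array([182.2, 266.4]), array([189.3, 305.2])]
0.01 [array([187.3, 257.4]), array([193.5, 294.8])]
0 [array([191.8, 249.3]), array([197.4, 285.4])]
-0.01 [array([195.9, 242. ]), array([200.9, 276.8])]
-0.017 [array([198.6, 237.3]), array([203.3, 271.2])]
[0.4441949  0.44566485 0.44593886 0.44779179 0.44951105 0.4510598
 0.14032805 0.13907978 0.13952462 0.13819347 0.13971551 0.13865034
 0.13951784 0.13829541 0.13878721] [238 239 239 239 239 208   7   8   9   7   9   8   8   8   8]
17.71247477712174
```

View pics/w1f.png

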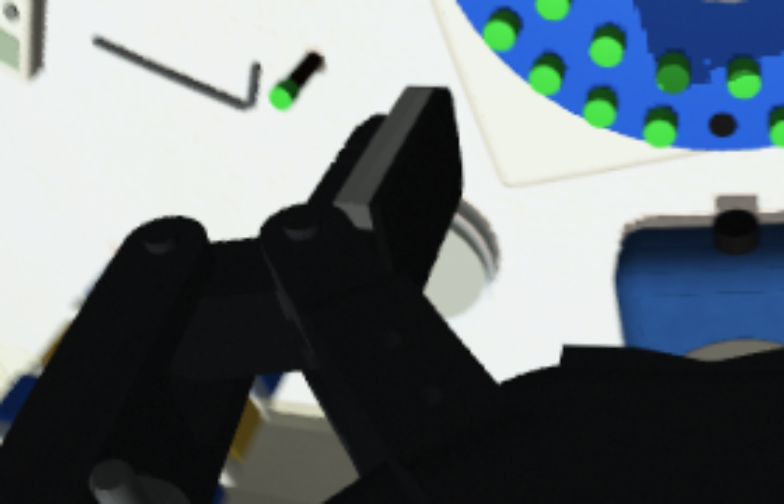

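```bash
python3 - <<'E'
from h import *
c,p,d=load('w1'); f,cx,cy,o,M=cal(c)
for u,v in [(273,370),(273,380),(273,400),(240,390),(300,390),(165,272),(179,272),(184,300),(120,325),(80,330),(200,400)]:
    _,r=ray(c,u,v,True); rc=M.T@r; P=o+r*d[v,u]/rc[2]; print(u,v,d[v,u],P.round(4))
E
```

```text
273 370 0.08641613 [0.5567 0.1183 0.3352]
273 380 0.0804161 [0.5549 0.1184 0.3409]
273 400 0.074420325 [0.5558 0.1183 0.3475]
240 390 0.07536636 [0.5535 0.1099 0.3459]
300 390 0.0767652 [0.5553 0.1255 0.3448]
165 272 0.1382963 [0.5524 0.07   0.2801]
179 272 0.14072444 [0.5536 0.0759 0.2778]
184 300 0.1469416 [0.5696 0.0752 0.2764]
120 325 0.099415995 [0.5522 0.0654 0.3209]
80 330 0.09280514 [0.5509 0.0523 0.3276]
200 400 0.06356294 [0.546  0.1023 0.356 ]
```

```bash
python3 - <<'E'
from h import *
c,p,d=snap('side','s1'); f,cx,cy,o,M=cal(c)
print(proj(c,[.5656,.1173,.2503]))
u0,v0=map(int,proj(c,[.5656,.1173,.2503]))
x0,y0=u0-50,v0-50
im=cv2.resize(p[y0:y0+100,x0:x0+110,::-1],None,fx=6,fy=6,interpolation=cv2.INTER_CUBIC)
for q,col in [([.5656,.1173,.2503],(0,0,255)),([.5656,.16,.2503],(0,255,0)),([.5656,.075,.2503],(255,0,0))]:
    u,v=proj(c,q); cv2.circle(im,(int((u-x0)*6),int((v-y0)*6)),4,col,-1)
cv2.imwrite('pics/s1z.png',im); print(x0,y0)
E
```

```text
(np.float64(254.91114523747726), np.float64(168.43452616043248))
204 118
```

View pics/s1z.png

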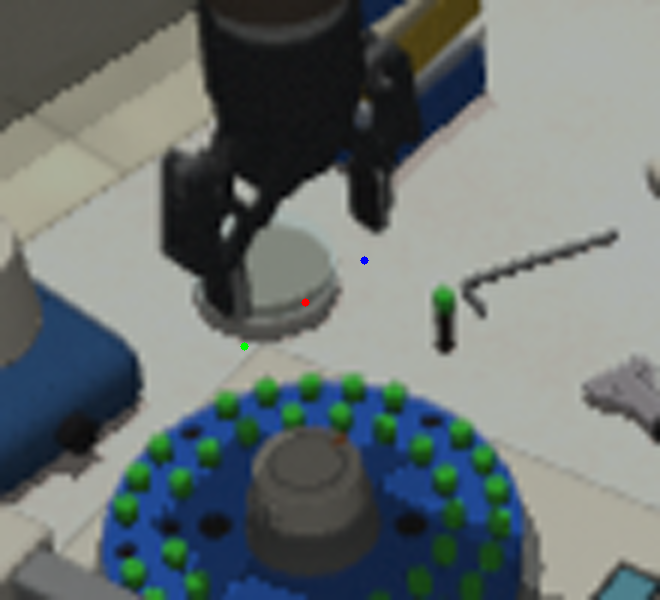

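The side and wrist views both put the open fingertips about 26 mm *above* the reported TCP, where the notes imply about 4 mm below it. I'll re-measure with the jaws partly closed before going down.

```bash
python3 -c "
from h import *
st();plan([.5685,.1226,.175],89.2)"
```

```text
t 2.25 pos [0.5656 0.1172 0.2504] phi 87.22 z [-0.001 -0.    -1.   ] F [-0.6  0.4  0.4] T [-0.   -0.   -0.07] w 0.0856 q [0.2  0.39 0.29 1.47 0.   0.25]
plan [0.5685, 0.1226, 0.175] 89.2 [2.25, [0.0056, 0.0027, 0.0754], [-0.06, 0.01, -1.98]]
```

>>> jog_arm(
  jaw=[0.2, 0.2, 0.2, 0.2, 0.2, 0.2, 0.2, 0.2],
  linear=[
    [0.0056, 0.0027, 0.02],
    [0.0056, 0.0027, 0.04],
    [0.0056, 0.0027, 0.06],
    [0.0056, 0.0027, 0.075],
    [0.0056, 0.0027, 0.075],
    [0.0056, 0.0027, 0.075],
    [0.0056, 0.0027, 0.075],
    [0.0056, 0.0027, 0.075],
  ],
  delta_rot=[
    [0, 0, -2],
    [0, 0, -2],
    [0, 0, -2],
    [0, 0, -2],
    [0, 0, -2],
    [0, 0, -2],
    [0, 0, -2],
    [0, 0, -2],
  ],
)

```text
clock: 2.92
eef_pos: [0.5698, 0.1228, 0.1776]
tool_rot: [0.712, 0.702, 0.001, 0.001]
ft_force: [0.7, -0.5, 1.0]
grip_width: 0.0682
```

```bash
python3 - <<'E'
from h import *
o=st(); c,p,d=snap('wrist','w2')
cv2.imwrite('pics/w2z.png',cv2.resize(p[150:330,130:410,::-1],None,fx=2.8,fy=2.8))
E
```

```text
t 2.92 pos [0.5698 0.1228 0.1776] phi 89.21 z [ 0.003  0.001 -1.   ] F [ 0.7 -0.5  1. ] T [0.01 0.06 0.03] w 0.0682 q [ 0.21  0.42  0.15  1.3  -0.    0.23]
```

View pics/w2z.png

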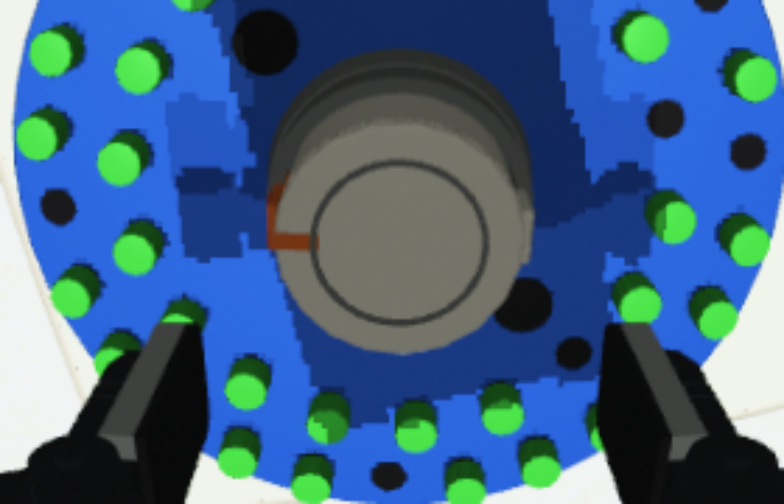

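```bash
python3 - <<'E'
from h import *
c,p,d=load('w2'); f,cx,cy,o,M=cal(c); print(o)
for u,v in [(200,267),(203,270),(201,280),(204,295),(196,267),(346,268),(347,272),(345,295),(344,300)]:
    _,r=ray(c,u,v,True); rc=M.T@r; P=o+r*d[v,u]/rc[2]; print(u,v,round(float(d[v,u]),4),P.round(4))
E
python3 -c "
from h import *
st()"
```

```text
[0.49081396 0.12437674 0.33070001]
200 267 0.148 [0.56   0.0892 0.1977]
203 270 0.2685 [0.6187 0.0631 0.0902]
201 280 0.1487 [0.5662 0.0893 0.199 ]
204 295 0.1531 [0.5757 0.0894 0.1974]
196 267 0.1445 [0.5584 0.0881 0.2009]
346 268 0.1496 [0.562  0.1578 0.1964]
347 272 0.1476 [0.5629 0.1578 0.1988]
345 295 0.1506 [0.5752 0.1578 0.1995]
344 300 0.1507 [0.5776 0.1574 0.2003]
t 2.97 pos [0.5698 0.1228 0.1776] phi 89.21 z [ 0.003  0.001 -1.   ] F [-0.1 -0.2  0.2] T [ 0.03 -0.    0.04] w 0.0682 q [0.21 0.42 0.15 1.3  0.   0.23]
```

>>> jog_arm(
  jaw=[0.2, 0.2, 0.2, 0.2, 0.2, 0.2, 0.2, 0.2],
  linear=[
    [-0.0005, -0.001, 0.012],
    [-0.0005, -0.001, 0.024],
    [-0.0005, -0.001, 0.035],
    [-0.0005, -0.001, 0.045],
    [-0.0005, -0.001, 0.055],
    [-0.0005, -0.001, 0.062],
    [-0.0005, -0.001, 0.062],
    [-0.0005, -0.001, 0.062],
  ],
  delta_rot=[
    [0, 0, 0],
    [0, 0, 0],
    [0, 0, 0],
    [0, 0, 0],
    [0, 0, 0],
    [0, 0, 0],
    [0, 0, 0],
    [0, 0, 0],
  ],
)

```text
clock: 3.63
eef_pos: [0.5677, 0.1221, 0.1138]
tool_rot: [0.712, 0.702, -0.0, -0.0]
ft_force: [-0.2, 0.2, 0.8]
grip_width: 0.0686
```

```bash
python3 - <<'E'
from h import *
o=st(); c,p,d=snap('wrist','w3'); f,cx,cy,oo,M=cal(c)
cv2.imwrite('pics/w3z.png',cv2.resize(p[130:330,130:410,::-1],None,fx=2.8,fy=2.8))
for u,v in [(200,267),(201,280),(346,268),(345,295)]:
    _,r=ray(c,u,v,True); rc=M.T@r; P=oo+r*d[v,u]/rc[2]; print(u,v,round(float(d[v,u]),4),P.round(4))
c,p,d=snap('side','s3');cv2.imwrite('pics/s3z.png',cv2.resize(p[150:240,200:310,::-1],None,fx=6,fy=6,interpolation=cv2.INTER_CUBIC))
E
```

```text
t 3.63 pos [0.5677 0.1221 0.1138] phi 89.22 z [-0.001 -0.    -1.   ] F [-0.2  0.2  0.8] T [ 0.03 -0.    0.  ] w 0.0686 q [0.21 0.46 0.04 1.15 0.   0.23]
200 267 0.1474 [0.5577 0.0887 0.1345]
201 280 0.1487 [0.5642 0.0886 0.1352]
346 268 0.1485 [0.5594 0.1569 0.1336]
345 295 0.1496 [0.5726 0.1569 0.1366]
```

View pics/w3z.png

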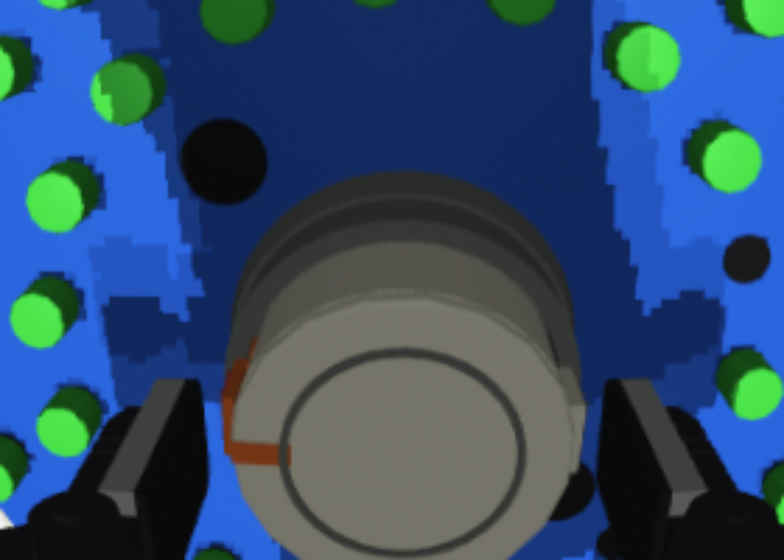

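View pics/s3z.png

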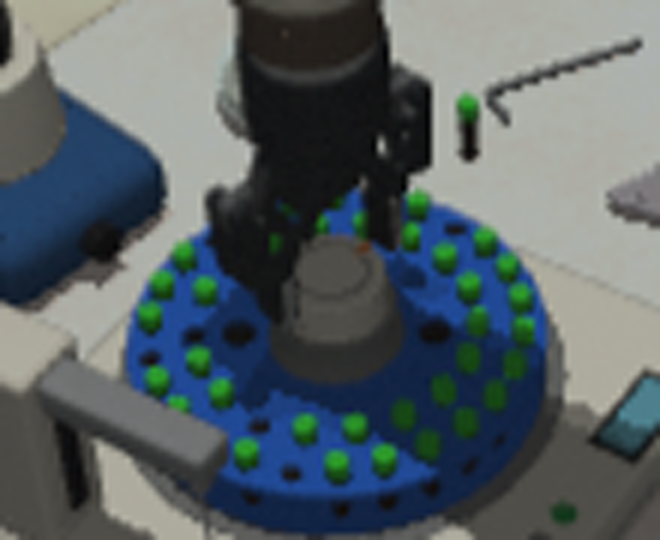

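>>> jog_arm(
  jaw=[0.2, 0.2, 0.2, 0.24, 0.28, 0.32, 0.4, 0.45],
  linear=[
    [0, 0.0005, 0.005],
    [0, 0.0005, 0.011],
    [0, 0.0005, 0.011],
    [0, 0.0005, 0.011],
    [0, 0.0005, 0.011],
    [0, 0.0005, 0.011],
    [0, 0.0005, 0.011],
    [0, 0.0005, 0.011],
  ],
  delta_rot=[
    [0, 0, 0],
    [0, 0, 0],
    [0, 0, 0],
    [0, 0, 0],
    [0, 0, 0],
    [0, 0, 0],
    [0, 0, 0],
    [0, 0, 0],
  ],
)

```text
clock: 4.4
eef_pos: [0.5683, 0.1229, 0.1038]
tool_rot: [0.712, 0.703, 0.001, -0.0]
ft_force: [-2.1, 2.6, 4.8]
grip_width: 0.0583
```

```bash
python3 - <<'E'
from h import *
o=st(); c,p,d=snap('wrist','w4'); f,cx,cy,oo,M=cal(c)
cv2.imwrite('pics/w4z.png',cv2.resize(p[130:330,130:410,::-1],None,fx=2.8,fy=2.8))
E
```

```text
t 4.4 pos [0.5683 0.1229 0.1038] phi 89.26 z [ 0.001  0.002 -1.   ] F [-2.1  2.6  4.8] T [0.71 0.55 0.02] w 0.0583 q [0.21 0.47 0.03 1.13 0.   0.23]
```

View pics/w4z.png

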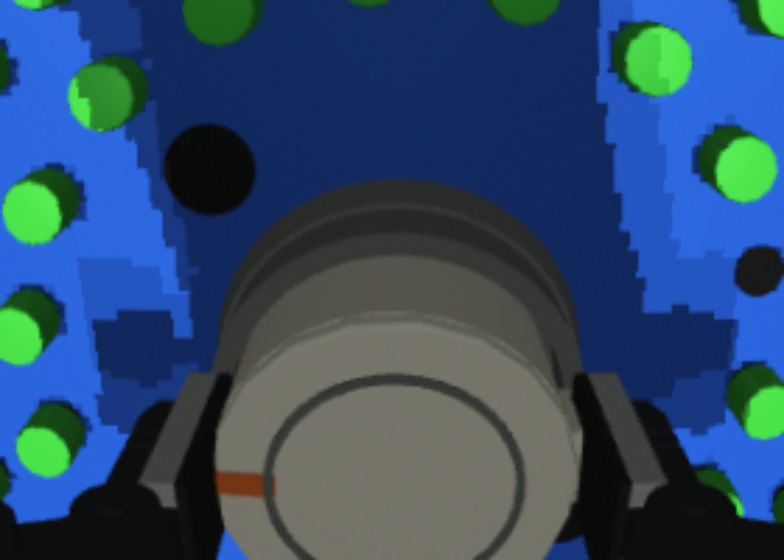

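Opening is 58.3 mm, which means the tab is fully in. Lifting straight up.

>>> jog_arm(
  jaw=[0.5, 0.5, 0.5, 0.5, 0.5, 0.5, 0.5, 0.5],
  linear=[
    [0, 0, 0],
    [0, 0, -0.003],
    [0, 0, -0.007],
    [0, 0, -0.012],
    [0, 0, -0.02],
    [0, 0, -0.03],
    [0, 0, -0.04],
    [0, 0, -0.05],
  ],
  delta_rot=[
    [0, 0, 0],
    [0, 0, 0],
    [0, 0, 0],
    [0, 0, 0],
    [0, 0, 0],
    [0, 0, 0],
    [0, 0, 0],
    [0, 0, 0],
  ],
)

```text
clock: 5.12
eef_pos: [0.5688, 0.1215, 0.1547]
tool_rot: [0.712, 0.702, 0.0, 0.001]
ft_force: [0.0, 0.1, -0.4]
grip_width: 0.0586
```

```bash
python3 - <<'E'
from h import *
o=st(); c,p,d=snap('side','s5');cv2.imwrite('pics/s5z.png',cv2.resize(p[140:240,200:310,::-1],None,fx=6,fy=6,interpolation=cv2.INTER_CUBIC))
E
```

```text
t 5.12 pos [0.5688 0.1215 0.1547] phi 89.19 z [ 0.001 -0.001 -1.   ] F [ 0.   0.1 -0.4] T [ 0.01  0.04 -0.03] w 0.0586 q [ 0.21  0.43  0.11  1.24 -0.    0.23]
```

View pics/s5z.png

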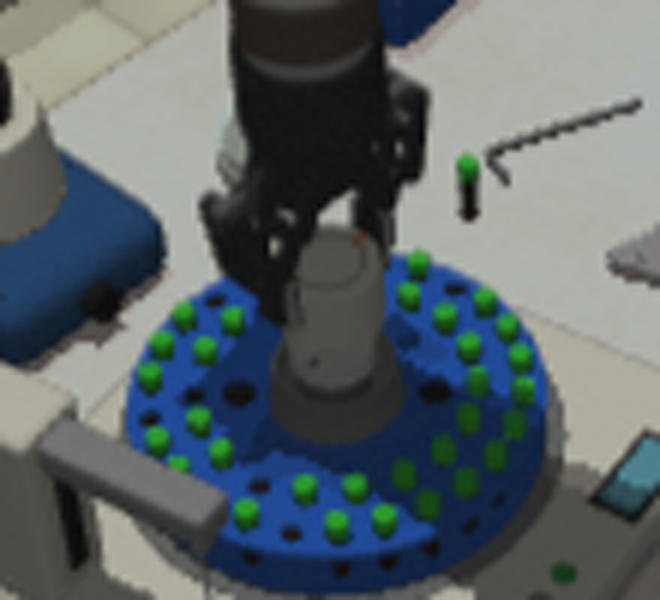

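>>> jog_arm(
  jaw=[0.5, 0.5, 0.5, 0.5, 0.5, 0.5, 0.5, 0.5],
  linear=[
    [0, 0, -0.025],
    [-0.01, 0, -0.045],
    [-0.04, -0.005, -0.05],
    [-0.08, -0.012, -0.05],
    [-0.12, -0.02, -0.05],
    [-0.16, -0.027, -0.05],
    [-0.2, -0.033, -0.05],
    [-0.235, -0.04, -0.05],
  ],
  delta_rot=[
    [0, 0, 0],
    [0, 0, 0],
    [0, 0, 0],
    [0, 0, 0],
    [0, 0, 0],
    [0, 0, 0],
    [0, 0, 0],
    [0, 0, 0],
  ],
)

```text
clock: 5.83
eef_pos: [0.5246, -0.115, 0.2039]
tool_rot: [0.712, 0.702, -0.0, 0.001]
ft_force: [-0.1, -0.2, -0.3]
grip_width: 0.058
```

```bash
python3 - <<'E'
from h import *
o=st(); plan([.482,-.398,.12]); 
c,p,d=snap('wrist','w5')
E
```

```text
t 5.83 pos [ 0.5246 -0.115   0.2039] phi 89.18 z [ 0.001 -0.001 -1.   ] F [-0.1 -0.2 -0.3] T [-0.03 -0.04 -0.04] w 0.058 q [-0.22  0.32  0.07  1.32 -0.   -0.2 ]
plan [0.482, -0.398, 0.12] None [5.8333, [-0.2835, -0.0387, 0.0843]]
```

View pics/w5.png

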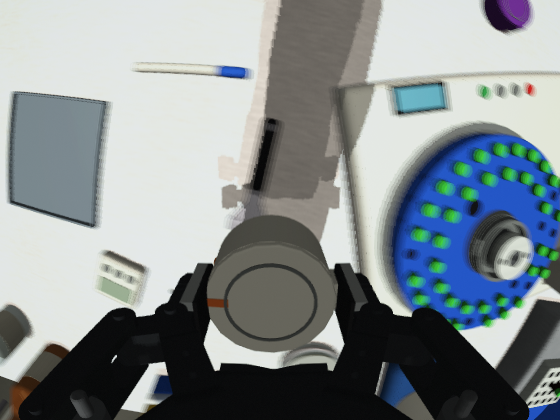

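>>> jog_arm(
  jaw=[0.5, 0.5, 0.5, 0.5, 0.5, 0.5, 0.5, 0.5],
  linear=[
    [-0.035, -0.005, 0],
    [-0.075, -0.01, 0.0],
    [-0.115, -0.016, 0.01],
    [-0.155, -0.022, 0.02],
    [-0.195, -0.028, 0.04],
    [-0.235, -0.034, 0.06],
    [-0.27, -0.038, 0.08],
    [-0.283, -0.039, 0.084],
  ],
  delta_rot=[
    [0, 0, 0],
    [0, 0, 0],
    [0, 0, 0],
    [0, 0, 0],
    [0, 0, 0],
    [0, 0, 0],
    [0, 0, 0],
    [0, 0, 0],
  ],
)

```text
clock: 6.55
eef_pos: [0.4797, -0.3981, 0.1161]
tool_rot: [0.713, 0.701, -0.001, -0.001]
ft_force: [-0.5, 0.3, -0.8]
grip_width: 0.0578
```

```bash
python3 - <<'E'
from h import *
o=st(); plan([.482,-.398,.009]); 
c,p,d=snap('wrist','w6')
E
```

```text
t 6.55 pos [ 0.4797 -0.3981  0.1161] phi 88.99 z [-0.004  0.    -1.   ] F [-0.5  0.3 -0.8] T [ 0.08  0.04 -0.  ] w 0.0578 q [-0.69  0.54  0.18  1.21 -0.   -0.67]
plan [0.482, -0.398, 0.009] None [6.55, [0.0001, 0.0027, 0.1071]]
```

View pics/w6.png

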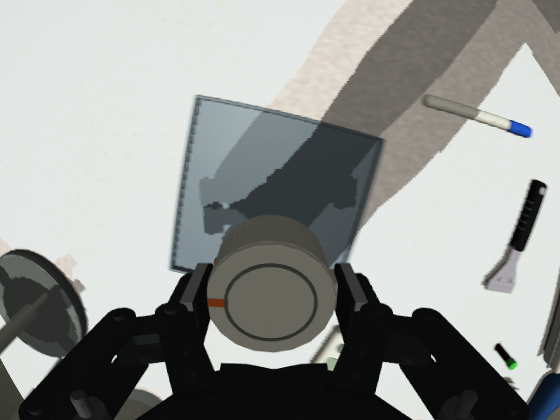

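>>> jog_arm(
  jaw=[0.5, 0.5, 0.5, 0.5, 0.5, 0.5, 0.5, 0.5],
  linear=[
    [0, 0.002, 0.02],
    [0, 0.002, 0.045],
    [0, 0.002, 0.07],
    [0, 0.002, 0.09],
    [0, 0.002, 0.101],
    [0, 0.002, 0.105],
    [0, 0.002, 0.107],
    [0, 0.002, 0.109],
  ],
  delta_rot=[
    [0, 0, 0],
    [0, 0, 0],
    [0, 0, 0],
    [0, 0, 0],
    [0, 0, 0],
    [0, 0, 0],
    [0, 0, 0],
    [0, 0, 0],
  ],
)

```text
clock: 7.27
eef_pos: [0.4855, -0.3953, 0.0114]
tool_rot: [0.712, 0.702, 0.0, 0.001]
ft_force: [0.7, -0.7, -0.3]
grip_width: 0.0579
```

```bash
python3 - <<'E'
from h import *
o=st()
E
```

```text
t 7.27 pos [ 0.4855 -0.3953  0.0114] phi 89.25 z [ 0.002 -0.002 -1.   ] F [ 0.7 -0.7 -0.3] T [-0.02  0.02 -0.02] w 0.0579 q [-0.68  0.64  0.05  0.98  0.   -0.67]
```

>>> jog_arm(
  jaw=[0.5, 0.5, 0.5, 0.5, 0.5, 0.5, 0.5, 0.5],
  linear=[
    [0, 0, 0.001],
    [0, 0, 0.002],
    [0, 0, 0.003],
    [0, 0, 0.004],
    [0, 0, 0.004],
    [0, 0, 0.005],
    [0, 0, 0.005],
    [0, 0, 0.005],
  ],
  delta_rot=[
    [0, 0, 0],
    [0, 0, 0],
    [0, 0, 0],
    [0, 0, 0],
    [0, 0, 0],
    [0, 0, 0],
    [0, 0, 0],
    [0, 0, 0],
  ],
)

```text
clock: 7.93
eef_pos: [0.4846, -0.3949, 0.006]
tool_rot: [0.712, 0.702, 0.0, 0.0]
ft_force: [-1.0, 1.1, 5.2]
grip_width: 0.058
```

```bash
python3 - <<'E'
from h import *
o=st()
E
```

```text
t 7.93 pos [ 0.4846 -0.3949  0.006 ] phi 89.23 z [ 0.001 -0.    -1.   ] F [-1.   1.1  5.2] T [0.44 0.28 0.06] w 0.058 q [-0.68  0.64  0.05  0.97  0.   -0.67]
```

>>> jog_arm(
  jaw=[0.28, 0.2, 0.1, 0, 0, 0, 0, 0],
  linear=[
    [0, 0, 0],
    [0, 0, 0],
    [0, 0, 0],
    [0, 0, 0],
    [0, 0, 0],
    [0, 0, -0.01],
    [0, 0, -0.04],
    [0, 0, -0.08],
  ],
  delta_rot=[
    [0, 0, 0],
    [0, 0, 0],
    [0, 0, 0],
    [0, 0, 0],
    [0, 0, 0],
    [0, 0, 0],
    [0, 0, 0],
    [0, 0, 0],
  ],
)

```text
clock: 8.6
eef_pos: [0.4819, -0.3928, 0.0825]
tool_rot: [0.712, 0.702, -0.0, -0.004]
ft_force: [-0.5, -1.2, 0.1]
grip_width: 0.0851
```

```bash
python3 - <<'E'
from h import *
o=st(); c,p,d=snap('wrist','w7')
E
```

```text
t 8.6 pos [ 0.4819 -0.3928  0.0825] phi 89.23 z [-0.007  0.005 -1.   ] F [-0.5 -1.2  0.1] T [-0.02 -0.01 -0.01] w 0.0851 q [-0.68  0.57  0.14  1.15 -0.   -0.67]
```

View pics/w7.png

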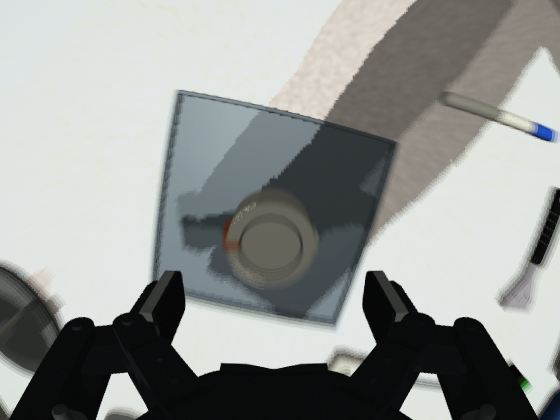

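>>> jog_arm(
  jaw=[0, 0, 0, 0, 0, 0, 0, 0],
  linear=[
    [0.0, 0, -0.04],
    [0.01, 0, -0.08],
    [0.04, 0.005, -0.1],
    [0.08, 0.012, -0.11],
    [0.12, 0.02, -0.12],
    [0.16, 0.027, -0.12],
    [0.2, 0.033, -0.12],
    [0.24, 0.04, -0.12],
  ],
  delta_rot=[
    [0, 0, 0],
    [0, 0, 0],
    [0, 0, 2],
    [0, 0, 4],
    [0, 0, 6],
    [0, 0, 8],
    [0, 0, 10],
    [0, 0, 13],
  ],
)

```text
clock: 9.32
eef_pos: [0.5278, -0.1537, 0.2065]
tool_rot: [0.788, 0.616, 0.001, 0.001]
ft_force: [0.7, 0.8, 0.3]
grip_width: 0.0853
```

```bash
python3 - <<'E'
from h import *
o=st(); plan([.5685,.1226,.18],76)
E
```

```text
t 9.32 pos [ 0.5278 -0.1537  0.2065] phi 76.08 z [ 0.002 -0.001 -1.   ] F [0.7 0.8 0.3] T [ 0.02 -0.03 -0.02] w 0.0853 q [-0.28  0.34  0.11  1.34  0.   -0.04]
plan [0.5685, 0.1226, 0.18] 76 [9.3167, [0.278, -0.0271, 0.0264], [0.14, 0.0, 0.08]]
```

>>> jog_arm(
  jaw=[0, 0, 0, 0, 0, 0, 0, 0],
  linear=[
    [0.04, -0.004, 0],
    [0.08, -0.008, 0],
    [0.12, -0.012, 0],
    [0.16, -0.016, 0],
    [0.2, -0.02, 0],
    [0.24, -0.024, 0.01],
    [0.27, -0.027, 0.02],
    [0.278, -0.027, 0.026],
  ],
  delta_rot=[
    [0, 0, 0],
    [0, 0, 0],
    [0, 0, 0],
    [0, 0, 0],
    [0, 0, 0],
    [0, 0, 0],
    [0, 0, 0],
    [0, 0, 0],
  ],
)

```text
clock: 9.98
eef_pos: [0.5676, 0.126, 0.1789]
tool_rot: [0.785, 0.619, 0.001, -0.0]
ft_force: [-0.4, -0.1, -0.5]
grip_width: 0.0854
```

>>> jog_arm(
  jaw=[0, 0, 0, 0, 0, 0, 0, 0],
  linear=[
    [0, 0, 0],
    [0, 0, 0],
    [0, 0, 0],
    [0, 0, 0],
    [0, 0, 0],
    [0, 0, 0],
    [0, 0, 0],
    [0, 0, 0],
  ],
  delta_rot=[
    [0, 0, 0],
    [0, 0, 0],
    [0, 0, 0],
    [0, 0, 0],
    [0, 0, 0],
    [0, 0, 0],
    [0, 0, 0],
    [0, 0, 0],
  ],
)

```text
clock: 10.65
eef_pos: [0.5676, 0.1205, 0.1792]
tool_rot: [0.787, 0.617, 0.0, 0.0]
ft_force: [-0.4, 0.2, -0.2]
grip_width: 0.0853
```

```bash
python3 - <<'E'
from h import *
o=st(); c,p,d=snap('wrist','w8'); u,v=map(int,proj(c,[.5685,.1226,.131],True)); print(u,v)
x0,y0=u-40,v-35; print(x0,y0)
im=cv2.resize(p[y0:y0+70,x0:x0+80,::-1],None,fx=8,fy=8,interpolation=cv2.INTER_CUBIC)
cv2.imwrite('pics/w8z.png',np.clip(255*(im/255.)**.7,0,255).astype('uint8'))
E
```

```text
t 10.65 pos [0.5676 0.1205 0.1792] phi 76.17 z [ 0.  0. -1.] F [-0.4  0.2 -0.2] T [ 0.01  0.01 -0.05] w 0.0853 q [ 0.21  0.42  0.15  1.3  -0.    0.45]
275 233
235 198
```

View pics/w8.png

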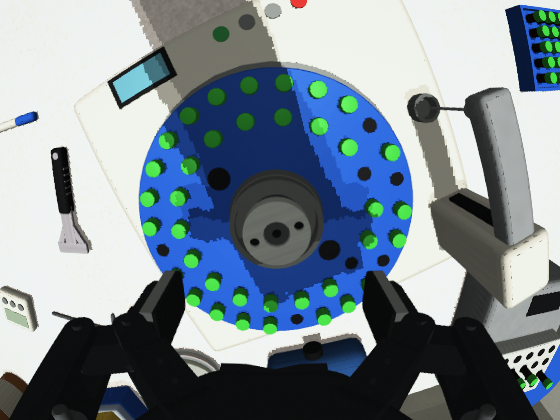

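View pics/w8z.png

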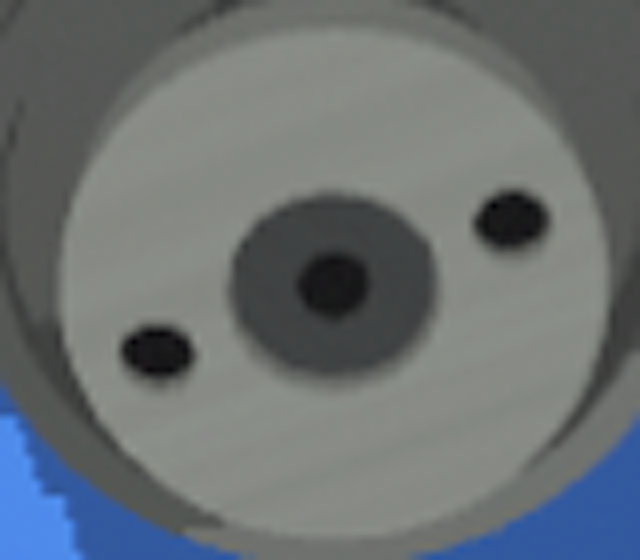

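Ring seen clearly: holes at zoom (158,351) and (512,219), centre about (333,285). I'll compute the hole bearing and the spanner's pose from the same view.

```bash
python3 - <<'E'
from h import *
c,p,d=load('w8')
g=cv2.cvtColor(p,cv2.COLOR_RGB2GRAY); x0,y0=235,198
big=cv2.resize(g[y0:y0+70,x0:x0+80],None,fx=8,fy=8,interpolation=cv2.INTER_CUBIC)
def blob(x,y,th):
    m=(big<th).astype('uint8'); n,l,s,ce=cv2.connectedComponentsWithStats(m); k=l[y,x]; print(s[k]); return ce[k]
w=[]
for q in [(158,351),(512,219)]:
    ce=blob(*q,60); u,v=x0+(ce[0]+.5)/8-.5,y0+(ce[1]+.5)/8-.5; P=plane(c,u,v,.131,True); w.append(P); print(q,ce,P.round(4))
a,b=w; print('mid',(a+b)/2,'dist',np.linalg.norm(a-b),'ang',np.degrees(np.arctan2(*(b-a)[[1,0]])))
# spanner
m=(g<60).astype('uint8'); m[:140]=0;m[225:]=0;m[:,:45]=0;m[:,90:]=0
cn=max(cv2.findContours(m,0,1)[0],key=cv2.contourArea); print(cv2.boundingRect(cn))
W=np.array([plane(c,*q[0],.016,True)[:2] for q in cn]).astype('float32'); r=cv2.minAreaRect(W); print('handle',r, cv2.boxPoints(r).round(4).tolist())
cv2.imwrite('pics/w8s.png',cv2.resize(p[140:260,40:110,::-1],None,fx=5,fy=5,interpolation=cv2.INTER_CUBIC))
E
```

```text
[ 120  324   76   62 3463]
(158, 351) [157.53364135 353.16286457] [0.5708 0.107  0.131 ]
[ 473  189   77   64 3730]
(512, 219) [511.31876676 221.25924933] [0.5663 0.1384 0.131 ]
mid [0.56858603 0.12269816 0.131     ] dist 0.031727801903193464 ang 98.11827401474187
(51, 147, 23, 66)
handle ((0.49325570464134216, -0.1131681352853775), (0.024921633303165436, 0.07710637897253036), 76.10139465332031) [[0.4528000056743622, -0.11599999666213989], [0.5277000069618225, -0.13449999690055847], [0.5336999893188477, -0.11029999703168869], [0.45879998803138733, -0.09179999679327011]]
```

View pics/w8s.png

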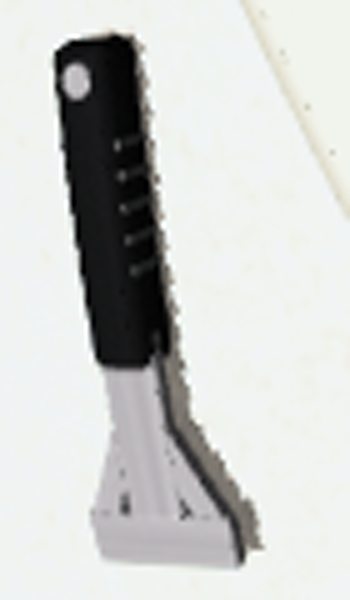

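```bash
python3 -c "
from h import *
plan([.5076,-.1197,.13],76)"
```

```text
plan [0.5076, -0.1197, 0.13] 76 [10.7, [-0.2478, -0.0009, 0.0491], [0.01, -0.01, 0.19]]
```

>>> jog_arm(
  jaw=[0, 0, 0, 0, 0, 0, 0, 0],
  linear=[
    [-0.035, 0, 0],
    [-0.075, 0, 0],
    [-0.115, 0, 0],
    [-0.155, 0, 0],
    [-0.195, 0, 0.01],
    [-0.23, -0.001, 0.025],
    [-0.246, -0.001, 0.045],
    [-0.248, -0.001, 0.049],
  ],
  delta_rot=[
    [0, 0, 0],
    [0, 0, 0],
    [0, 0, 0],
    [0, 0, 0],
    [0, 0, 0],
    [0, 0, 0],
    [0, 0, 0],
    [0, 0, 0],
  ],
)

```text
clock: 11.37
eef_pos: [0.5046, -0.1223, 0.1274]
tool_rot: [0.788, 0.615, -0.002, -0.002]
ft_force: [-0.6, -0.1, -0.9]
grip_width: 0.0852
```

>>> jog_arm(
  jaw=[0.35, 0.35, 0.35, 0.35, 0.35, 0.35, 0.35, 0.35],
  linear=[
    [0, 0, 0],
    [0, 0, 0],
    [0, 0, 0],
    [0, 0, 0],
    [0, 0, 0],
    [0, 0, 0],
    [0, 0, 0],
    [0, 0, 0],
  ],
  delta_rot=[
    [0, 0, 0],
    [0, 0, 0],
    [0, 0, 0],
    [0, 0, 0],
    [0, 0, 0],
    [0, 0, 0],
    [0, 0, 0],
    [0, 0, 0],
  ],
)

```text
clock: 12.03
eef_pos: [0.5077, -0.1192, 0.1302]
tool_rot: [0.787, 0.618, 0.0, 0.0]
ft_force: [-0.3, 0.1, -0.2]
grip_width: 0.0555
```

```bash
python3 - <<'E'
from h import *
o=st(); c,p,d=snap('wrist','w9')
E
```

```text
t 12.03 pos [ 0.5077 -0.1192  0.1302] phi 76.27 z [ 0. -0. -1.] F [-0.3  0.1 -0.2] T [-0.03 -0.02  0.01] w 0.0555 q [-0.23  0.34 -0.1   1.13  0.    0.01]
```

View pics/w9.png

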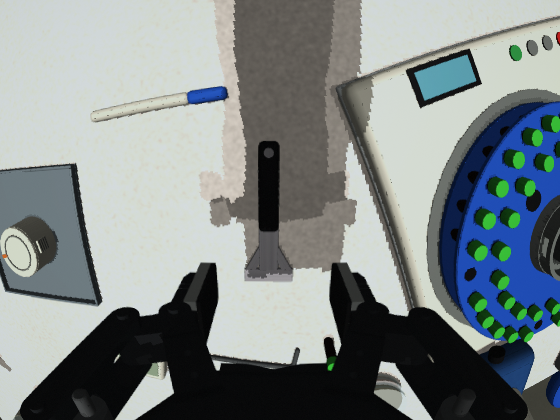

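```bash
python3 - <<'E'
from h import *
c,p,d=load('w9'); f,cx,cy,oo,M=cal(c)
g=cv2.cvtColor(p,cv2.COLOR_RGB2GRAY)
m=(g<45).astype('uint8'); m[:135]=0;m[240:]=0;m[:,:250]=0;m[:,290:]=0
cn=max(cv2.findContours(m,0,1)[0],key=cv2.contourArea)
W=np.array([plane(c,*q[0],.016,True)[:2] for q in cn]).astype('float32'); r=cv2.minAreaRect(W); print('handle',r)
W=W.astype(float); mu=W.mean(0); 
e=np.linalg.svd(W-mu)[2][0]; e*=np.sign(e[0]); print(np.degrees(np.arctan2(e[1],e[0]))); s=(W-mu)@e; n=np.array([-e[1],e[0]]); t=(W-mu)@n; print('ext',s.min(),s.max(),t.min(),t.max()); ctr=mu+n*(t.min()+t.max())/2+e*(s.min()+s.max())/2; print('ctr',ctr,'front',ctr+e*(s.max()-s.min())/2)
# head corners z=.012
print([plane(c,u,v,.012,True).round(4) for u,v in [(245,274),(293,274),(248,280)]])
# finger tips
print(d[262:300:6,205],d[262:300:6,345])
for u,v in [(213,268),(214,280),(334,268),(333,280)]:
    _,r=ray(c,u,v,True); rc=M.T@r; P=oo+r*d[v,u]/rc[2]; print(u,v,round(float(d[v,u]),4),P.round(4))
E
```

```text
handle ((0.49180418252944946, -0.11936966329813004), (0.017507676035165787, 0.07872240245342255), 75.76648712158203)
-14.083190051081163
ext -0.038415935280899066 0.04028082928709086 -0.008760556242560278 0.008882891479839434
ctr [ 0.49180387 -0.11937592] front [ 0.52996957 -0.12895058]
[array([ 0.5688, -0.1613,  0.012 ]), array([ 0.5794, -0.1171,  0.012 ]), array([ 0.5757, -0.1603,  0.012 ])]
[0.14830577 0.1432036  0.13670892 0.13366549 0.1285035  0.12720567
 0.1261616 ] [0.1490222  0.14178585 0.1380099  0.13187961 0.12784983 0.12279347
 0.11994465]
213 268 0.1472 [ 0.492  -0.1436  0.1512]
214 280 0.15 [ 0.4986 -0.1454  0.1504]
334 268 0.1472 [ 0.5052 -0.0892  0.1511]
333 280 0.1469 [ 0.5103 -0.0908  0.1531]
```

```bash
python3 -c "
from h import *
plan([.5057,-.1229,.03],75.9)"
```

```text
plan [0.5057, -0.1229, 0.03] 75.9 [12.0833, [-0.0039, -0.0011, 0.1001], [0.01, -0.0, 0.35]]
```

>>> jog_arm(
  jaw=[0.6, 0.6, 0.6, 0.6, 0.6, 0.6, 0.6, 0.6],
  linear=[
    [-0.004, -0.001, 0.02],
    [-0.004, -0.001, 0.04],
    [-0.004, -0.001, 0.065],
    [-0.004, -0.001, 0.085],
    [-0.004, -0.001, 0.095],
    [-0.004, -0.001, 0.1],
    [-0.004, -0.001, 0.1],
    [-0.004, -0.001, 0.1],
  ],
  delta_rot=[
    [0, 0, 0.4],
    [0, 0, 0.4],
    [0, 0, 0.4],
    [0, 0, 0.4],
    [0, 0, 0.4],
    [0, 0, 0.4],
    [0, 0, 0.4],
    [0, 0, 0.4],
  ],
)

```text
clock: 12.75
eef_pos: [0.5063, -0.1234, 0.0307]
tool_rot: [0.789, 0.614, 0.0, 0.0]
ft_force: [-0.5, 0.0, -0.0]
grip_width: 0.0339
```

```bash
python3 - <<'E'
from h import *
o=st(); c,p,d=snap('wrist','w10'); f,cx,cy,oo,M=cal(c)
cv2.imwrite('pics/w10z.png',cv2.resize(p[100:330,170:380,::-1],None,fx=2.6,fy=2.6))
s=[]
for u in range(200,350,2):
  for v in range(230,320,2):
    if 0.1<d[v,u]<.19:
        _,r=ray(c,u,v,True); rc=M.T@r; P=oo+r*d[v,u]/rc[2]
        if P[2]>.03: s.append((*P.round(4),u,v))
s=np.array(s); s=s[np.argsort(s[:,2])]; print(s[:12])
E
```

```text
t 12.75 pos [ 0.5063 -0.1234  0.0307] phi 75.83 z [ 0.001 -0.    -1.   ] F [-0.5  0.  -0. ] T [ 0.05 -0.06  0.  ] w 0.0339 q [-0.24  0.44 -0.24  0.89 -0.    0.01]
[[ 5.086e-01 -1.408e-01  4.250e-02  2.400e+02  2.880e+02]
 [ 5.055e-01 -1.052e-01  4.300e-02  3.080e+02  2.680e+02]
 [ 4.950e-01 -1.377e-01  4.300e-02  2.380e+02  2.640e+02]
 [ 5.004e-01 -1.393e-01  4.300e-02  2.380e+02  2.740e+02]
 [ 5.032e-01 -1.047e-01  4.310e-02  3.080e+02  2.640e+02]
 [ 4.979e-01 -1.385e-01  4.350e-02  2.380e+02  2.700e+02]
 [ 4.958e-01 -1.379e-01  4.360e-02  2.380e+02  2.660e+02]
 [ 5.041e-01 -1.049e-01  4.360e-02  3.080e+02  2.660e+02]
 [ 4.969e-01 -1.382e-01  4.360e-02  2.380e+02  2.680e+02]
 [ 5.091e-01 -1.408e-01  4.370e-02  2.400e+02  2.900e+02]
 [ 5.072e-01 -1.056e-01  4.380e-02  3.080e+02  2.720e+02]
 [ 5.114e-01 -1.065e-01  4.420e-02  3.080e+02  2.800e+02]]
```

View pics/w10z.png

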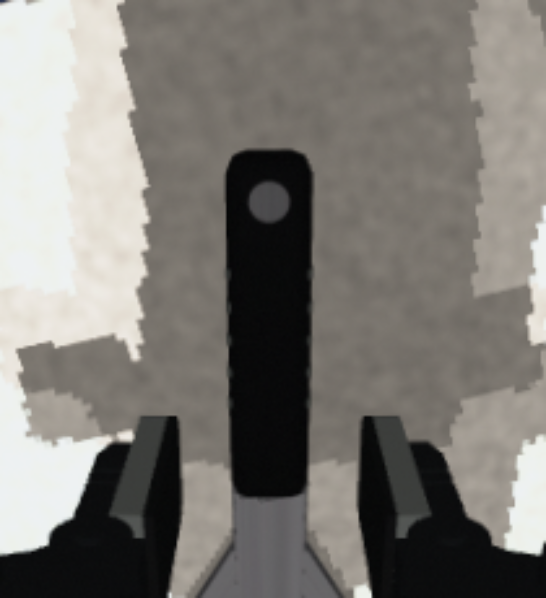

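>>> jog_arm(
  jaw=[0.6, 0.6, 0.6, 0.6, 0.6, 0.6, 0.6, 0.6],
  linear=[
    [0.0, 0, 0.01],
    [0, 0, 0.02],
    [0, 0, 0.028],
    [0, 0, 0.033],
    [0, 0, 0.036],
    [0, 0, 0.038],
    [0, 0, 0.038],
    [0, 0, 0.038],
  ],
  delta_rot=[
    [0, 0, 0],
    [0, 0, 0],
    [0, 0, 0],
    [0, 0, 0],
    [0, 0, 0],
    [0, 0, 0],
    [0, 0, 0],
    [0, 0, 0],
  ],
)

```text
clock: 13.47
eef_pos: [0.5057, -0.1232, -0.008]
tool_rot: [0.789, 0.614, 0.0, 0.0]
ft_force: [0.1, 0.7, 0.4]
grip_width: 0.0343
```

>>> jog_arm(
  jaw=[0.65, 0.7, 0.75, 0.8, 0.85, 0.9, 0.9, 0.9],
  linear=[
    [0, 0, 0],
    [0, 0, 0],
    [0, 0, 0],
    [0, 0, 0],
    [0, 0, 0],
    [0, 0, 0],
    [0, 0, 0],
    [0, 0, 0],
  ],
  delta_rot=[
    [0, 0, 0],
    [0, 0, 0],
    [0, 0, 0],
    [0, 0, 0],
    [0, 0, 0],
    [0, 0, 0],
    [0, 0, 0],
    [0, 0, 0],
  ],
)

```text
clock: 14.13
eef_pos: [0.5059, -0.1233, -0.0075]
tool_rot: [0.789, 0.614, 0.0, 0.0]
ft_force: [-0.3, 0.8, 5.2]
grip_width: 0.0162
```

```bash
python3 -c "
from h import *
st()"
```

```text
t 14.13 pos [ 0.5059 -0.1233 -0.0075] phi 75.83 z [ 0.001 -0.    -1.   ] F [-0.3  0.8  5.2] T [0.07 0.25 0.03] w 0.0162 q [-0.24  0.49 -0.28  0.8  -0.    0.01]
```

>>> jog_arm(
  jaw=[0.95, 0.95, 0.95, 0.95, 0.95, 0.95, 0.95, 0.95],
  linear=[
    [0, 0, -0.002],
    [0, 0, -0.006],
    [0, 0, -0.015],
    [0, 0, -0.03],
    [0, 0, -0.05],
    [0, 0, -0.07],
    [0, 0, -0.09],
    [0, 0, -0.1],
  ],
  delta_rot=[
    [0, 0, 0],
    [0, 0, 0],
    [0, 0, 0],
    [0, 0, 0],
    [0, 0, 0],
    [0, 0, 0],
    [0, 0, 0],
    [0, 0, 0],
  ],
)

```text
clock: 14.8
eef_pos: [0.5069, -0.1235, 0.0949]
tool_rot: [0.789, 0.614, 0.001, 0.001]
ft_force: [0.1, 0.0, -1.7]
grip_width: 0.0162
```

```bash
python3 - <<'E'
from h import *
st(); snap('wrist','w11'); c,p,d=snap('side','s11');u,v=map(int,proj(c,[.54,-.12,.1])); cv2.imwrite('pics/s11z.png',cv2.resize(p[v-50:v+50,u-55:u+55,::-1],None,fx=6,fy=6,interpolation=cv2.INTER_CUBIC))
E
```

```text
t 14.8 pos [ 0.5069 -0.1235  0.0949] phi 75.83 z [ 0.004 -0.001 -1.   ] F [ 0.1  0.  -1.7] T [ 0.07  0.   -0.  ] w 0.0162 q [-0.24  0.37 -0.16  1.04  0.    0.01]
```

View pics/w11.png

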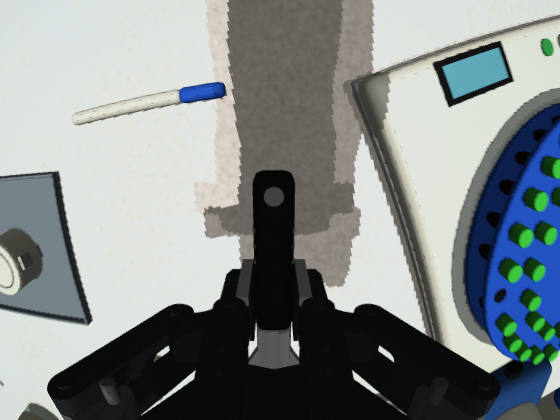

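View pics/s11z.png

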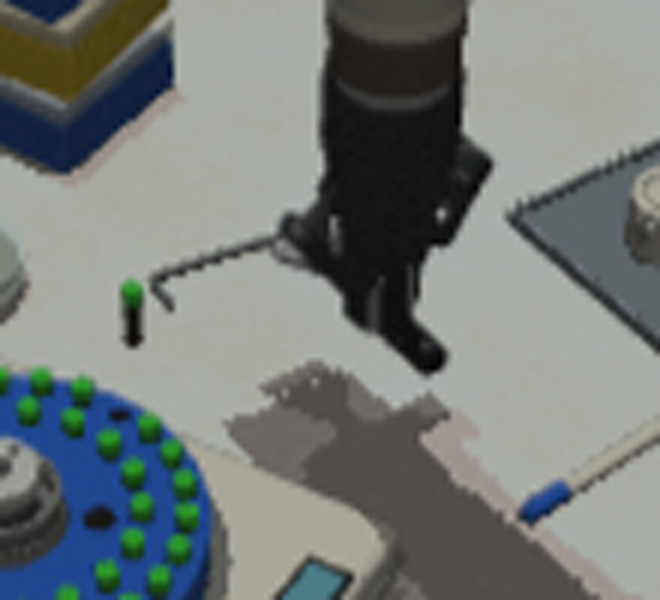

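```bash
cat > hz.py <<'E'
from h import *
import sys
def handle(name):
    c,p,d=load(name); f,cx,cy,oo,M=cal(c)
    P=[]
    g=cv2.cvtColor(p,cv2.COLOR_RGB2GRAY)
    for v in range(178,262,2):
        for u in range(262,286,2):
            if 0.05<d[v,u]<.22 and g[v,u]<60:
                _,r=ray(c,u,v,True); rc=M.T@r; P.append(oo+r*d[v,u]/rc[2])
    return np.array(P)
if __name__=='__main__':
    from workcell import bot
    o=bot.get_obs(); T=R.from_quat(o['tool_rot']).as_matrix()
    P=(handle(sys.argv[1])-o['eef_pos'])@T   # tool frame
    k=np.polyfit(P[:,1],-P[:,2],1); r=-P[:,2]-np.polyval(k,P[:,1]); ok=abs(r)<.004
    k=np.polyfit(P[ok,1],-P[ok,2],1); print('n',len(P),ok.sum(),'pitch deg',np.degrees(np.arctan(k[0])),'height above eef at y=0',k[1],'y range',P[:,1].min(),P[:,1].max(), 'rms',r[ok].std())
E
python3 hz.py w11
```

```text
n 434 434 pitch deg -0.05052087783458633 height above eef at y=0 0.023459058457345708 y range -0.052312643954768014 -0.014736027057453553 rms 0.0006500968107728939
```

```bash
python3 -c "
from h import *
plan([.4996,.1129,.145],98.0)"
```

```text
plan [0.4996, 0.1129, 0.145] 98.0 [14.9, [0.2274, -0.0652, -0.051], [0.28, 0.05, -22.17]]
```

>>> jog_arm(
  jaw=[0.95, 0.95, 0.95, 0.95, 0.95, 0.95, 0.95, 0.95],
  linear=[
    [0, 0, -0.025],
    [0.02, -0.006, -0.05],
    [0.055, -0.016, -0.051],
    [0.09, -0.026, -0.051],
    [0.125, -0.036, -0.051],
    [0.16, -0.046, -0.051],
    [0.195, -0.056, -0.051],
    [0.2275, -0.065, -0.051],
  ],
  delta_rot=[
    [0, 0, 0],
    [0, 0, -2],
    [0, 0, -5],
    [0, 0, -9],
    [0, 0, -13],
    [0, 0, -17],
    [0, 0, -20],
    [0, 0, -22.2],
  ],
)

```text
clock: 15.57
eef_pos: [0.4969, 0.115, 0.1415]
tool_rot: [0.655, 0.756, -0.001, -0.001]
ft_force: [0.0, -0.9, -1.2]
grip_width: 0.0163
```

```bash
python3 - <<'E'
from h import *
st(); plan([.4996,.1129,.1345],98.0); snap('wrist','w12')
E
python3 hz.py w12
```

```text
t 15.57 pos [0.4969 0.115  0.1415] phi 98.18 z [-0.003 -0.    -1.   ] F [ 0.  -0.9 -1.2] T [-0.    0.01 -0.02] w 0.0163 q [ 0.23  0.31 -0.11  1.15  0.    0.08]
plan [0.4996, 0.1129, 0.1345] 98.0 [15.5667, [-0.0025, 0.0024, 0.007], [-0.15, 0.0, 0.18]]
n 431 431 pitch deg 0.02757686761225217 height above eef at y=0 0.022811658970820024 y range -0.05283968001335624 -0.015283420458370002 rms 0.0006345194729058925
```

View pics/w12.png

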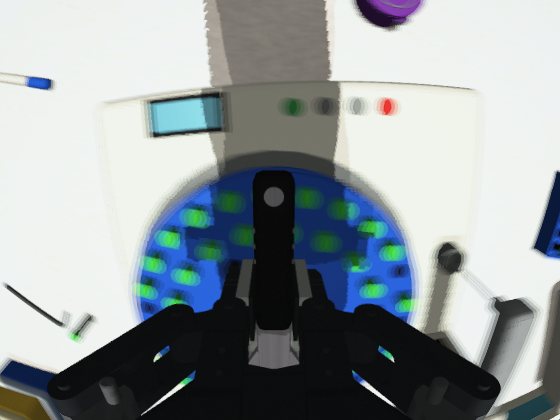

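>>> jog_arm(
  jaw=[0.95, 0.95, 0.95, 0.95, 0.95, 0.95, 0.95, 0.95],
  linear=[
    [0, 0, 0.003],
    [0, 0, 0.006],
    [0, 0, 0.008],
    [0, 0, 0.008],
    [0, 0, 0.008],
    [0, 0, 0.008],
    [0, 0, 0.008],
    [0, 0, 0.008],
  ],
  delta_rot=[
    [0, 0, 0],
    [0, 0, 0],
    [0, 0, 0],
    [0, 0, 0],
    [0, 0, 0],
    [0, 0, 0],
    [0, 0, 0],
    [0, 0, 0],
  ],
)

```text
clock: 16.28
eef_pos: [0.4985, 0.1128, 0.1352]
tool_rot: [0.656, 0.755, 0.0, 0.0]
ft_force: [0.4, 0.3, -1.3]
grip_width: 0.0161
```

```bash
python3 - <<'E'
from h import *
st(); plan([.4996,.1129,.1245],98.0); snap('wrist','w13');c,p,d=snap('top','t13');u,v=map(int,proj(c,[.5686,.1227,.14])); print(u,v); cv2.imwrite('pics/t13z.png',cv2.resize(p[v-35:v+50,u-45:u+45,::-1],None,fx=7,fy=7,interpolation=cv2.INTER_CUBIC)); 
c,p,d=snap('side','s13');u,v=map(int,proj(c,[.5686,.1227,.14])); print(u,v); cv2.imwrite('pics/s13z.png',cv2.resize(p[v-40:v+40,u-45:u+45,::-1],None,fx=7,fy=7,interpolation=cv2.INTER_CUBIC)); 
E
python3 hz.py w13
```

```text
t 16.28 pos [0.4985 0.1128 0.1352] phi 97.97 z [ 0.  0. -1.] F [ 0.4  0.3 -1.3] T [-0.02  0.08 -0.  ] w 0.0161 q [ 0.22  0.32 -0.12  1.13 -0.    0.08]
plan [0.4996, 0.1129, 0.1245] 98.0 [16.2833, [-0.0, 0.0011, 0.0107], [0.03, -0.0, -0.03]]
258 173
255 194
n 427 427 pitch deg 0.2630812046111008 height above eef at y=0 0.02296769670045212 y range -0.051550133471879464 -0.014069008374456 rms 0.0005951128906667353
```

View pics/t13z.png

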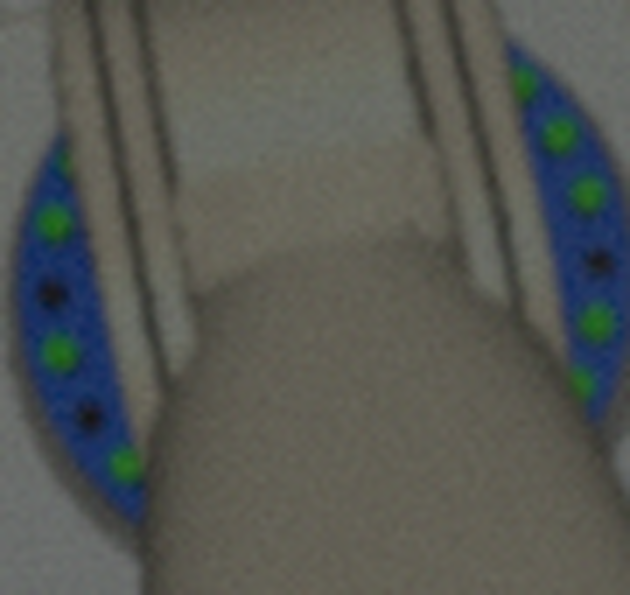

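View pics/s13z.png

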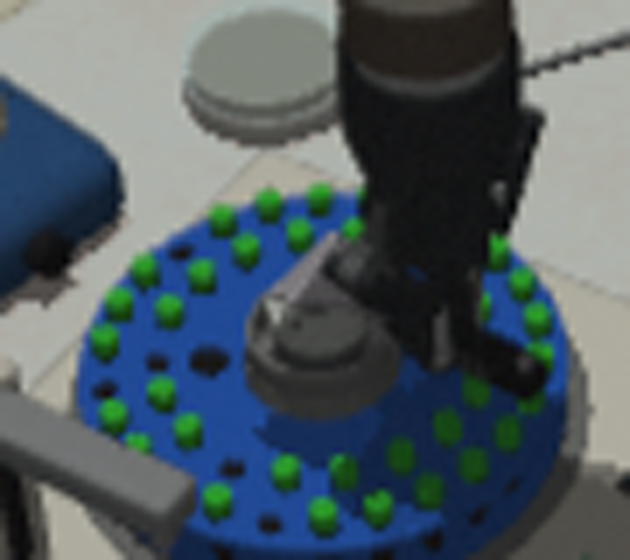

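>>> jog_arm(
  jaw=[0.95, 0.95, 0.95, 0.95, 0.95, 0.95, 0.95, 0.95],
  linear=[
    [0, 0.001, 0.004],
    [0, 0.001, 0.008],
    [0, 0.001, 0.01],
    [0, 0.001, 0.011],
    [0, 0.001, 0.012],
    [0, 0.001, 0.013],
    [0, 0.001, 0.014],
    [0, 0.001, 0.014],
  ],
  delta_rot=[
    [0, 0, 0],
    [0, 0, 0],
    [0, 0, 0],
    [0, 0, 0],
    [0, 0, 0],
    [0, 0, 0],
    [0, 0, 0],
    [0, 0, 0],
  ],
)

```text
clock: 17.1
eef_pos: [0.499, 0.1133, 0.1213]
tool_rot: [0.656, 0.755, -0.0, 0.0]
ft_force: [-3.7, -0.7, 1.5]
grip_width: 0.0159
```

```bash
python3 - <<'E'
from h import *
st(); plan([.4996,.1129,.1165],98.0)
E
```

```text
t 17.1 pos [0.499  0.1133 0.1213] phi 98.02 z [-0. -0. -1.] F [-3.7 -0.7  1.5] T [-0.25  0.43 -0.05] w 0.0159 q [ 0.22  0.33 -0.14  1.1  -0.    0.08]
plan [0.4996, 0.1129, 0.1165] 98.0 [17.1, [-0.0005, 0.0005, 0.0048], [-0.01, 0.01, 0.02]]
```

>>> jog_arm(
  jaw=[0.95, 0.95, 0.95, 0.95, 0.95, 0.95, 0.95, 0.95],
  linear=[
    [0, -0.0004, 0],
    [0, -0.0008, 0],
    [0, -0.0008, 0.001],
    [0, -0.0008, 0.0015],
    [0, -0.0008, 0.002],
    [0, -0.0008, 0.0025],
    [0, -0.0008, 0.003],
    [0, -0.0008, 0.003],
  ],
  delta_rot=[
    [0, 0, 0],
    [0, 0, 0],
    [0, 0, 0],
    [0, 0, 0],
    [0, 0, 0],
    [0, 0, 0],
    [0, 0, 0],
    [0, 0, 0],
  ],
)

```text
clock: 17.77
eef_pos: [0.4983, 0.1131, 0.1176]
tool_rot: [0.656, 0.755, -0.0, -0.0]
ft_force: [-0.5, -3.2, -1.6]
grip_width: 0.0165
```

```bash
python3 - <<'E'
from h import *
st(); snap('wrist','w14')
E
python3 hz.py w14
```

```text
t 17.77 pos [0.4983 0.1131 0.1176] phi 98.01 z [-0.001 -0.001 -1.   ] F [-0.5 -3.2 -1.6] T [-0.51  0.13 -0.11] w 0.0165 q [ 0.22  0.33 -0.15  1.09 -0.    0.08]
n 432 432 pitch deg -0.0261091792664038 height above eef at y=0 0.022701805309633005 y range -0.051709530725325185 -0.013982316865477231 rms 0.0006089672187924825
```

>>> jog_arm(
  jaw=[0.95, 0.95, 0.95, 0.95, 0.95, 0.95, 0.95, 0.95],
  linear=[
    [-0.0003, 0, 0],
    [-0.0005, 0, 0.0004],
    [-0.0005, 0, 0.0008],
    [-0.0005, 0, 0.0012],
    [-0.0005, 0, 0.0015],
    [-0.0005, 0, 0.0018],
    [-0.0005, 0, 0.002],
    [-0.0005, 0, 0.002],
  ],
  delta_rot=[
    [0, 0, 0],
    [0, 0, 0],
    [0, 0, 0],
    [0, 0, 0],
    [0, 0, 0],
    [0, 0, 0],
    [0, 0, 0],
    [0, 0, 0],
  ],
)

```text
clock: 18.48
eef_pos: [0.4985, 0.1129, 0.1163]
tool_rot: [0.656, 0.755, 0.0, 0.0]
ft_force: [-1.9, -0.6, 1.2]
grip_width: 0.0162
```

```bash
python3 - <<'E'
from h import *
st(); snap('wrist','w15')
E
python3 hz.py w15
```

```text
t 18.48 pos [0.4985 0.1129 0.1163] phi 98.03 z [ 0.  0. -1.] F [-1.9 -0.6  1.2] T [-0.36  0.37 -0.05] w 0.0162 q [ 0.22  0.33 -0.15  1.09  0.    0.08]
n 427 427 pitch deg 0.5610652949130296 height above eef at y=0 0.02292646744091264 y range -0.051666425375643754 -0.014152896520020695 rms 0.0006195821630846533
```

Pitch and height match the prongs being fully home. Turning the ring about its axis now.

>>> jog_arm(
  jaw=[0.95, 0.95, 0.95, 0.95, 0.95, 0.95, 0.95, 0.95],
  linear=[
    [-0.0061, 0.0003, 0.0003],
    [-0.0122, 0.0011, 0.0005],
    [-0.0181, 0.0024, 0.0005],
    [-0.0239, 0.0042, 0.0005],
    [-0.0296, 0.0066, 0.0005],
    [-0.035, 0.0094, 0.0005],
    [-0.0402, 0.0127, 0.0005],
    [-0.045, 0.0164, 0.0005],
  ],
  delta_rot=[
    [0, 0, -5],
    [0, 0, -10],
    [0, 0, -15],
    [0, 0, -20],
    [0, 0, -25],
    [0, 0, -30],
    [0, 0, -35],
    [0, 0, -40],
  ],
)

```text
clock: 19.2
eef_pos: [0.5205, 0.0692, 0.1159]
tool_rot: [0.357, 0.934, -0.001, -0.0]
ft_force: [-4.3, -5.0, 4.7]
grip_width: 0.0162
```

```bash
python3 - <<'E'
from h import *
o=st(); snap('wrist','w16'); a=np.arctan2(*(np.array([.5686,.1227])-o['eef_pos'][:2])[::-1]); print('bearing',np.degrees(a), np.hypot(*(np.array([.5686,.1227])-o['eef_pos'][:2])))
c,p,d=snap('side','s16');u,v=map(int,proj(c,[.5686,.1227,.14])); print(u,v); cv2.imwrite('pics/s16z.png',cv2.resize(p[v-40:v+40,u-45:u+45,::-1],None,fx=7,fy=7,interpolation=cv2.INTER_CUBIC)); 
E
python3 hz.py w16
```

```text
t 19.2 pos [0.5205 0.0692 0.1159] phi 138.17 z [-0.001 -0.002 -1.   ] F [-4.3 -5.   4.7] T [-0.8   0.7  -0.49] w 0.0162 q [ 0.13  0.36 -0.11  1.1  -0.   -0.71]
bearing 48.0299208716922 0.07199583868655896
255 194
n 429 429 pitch deg 0.8569055746809211 height above eef at y=0 0.022890430403168988 y range -0.0511913423132765 -0.013855095356007995 rms 0.0006198724066738735
```

View pics/s16z.png

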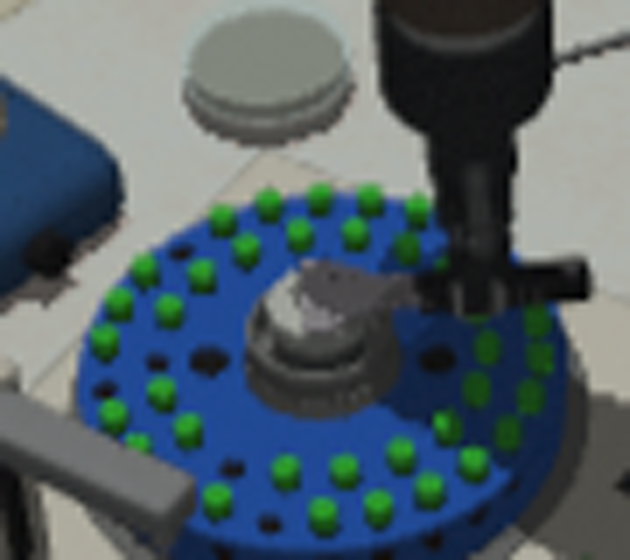

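View pics/w16.png

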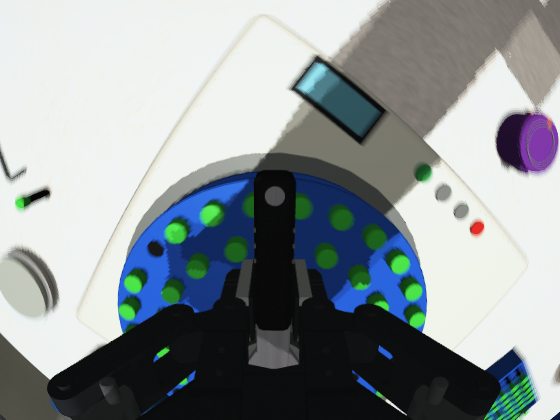

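>>> jog_arm(
  jaw=[0.95, 0.95, 0.95, 0.95, 0.95, 0.95, 0.95, 0.95],
  linear=[
    [-0.0037, 0.0001, 0],
    [-0.0073, 0.0004, 0],
    [-0.011, 0.0009, 0],
    [-0.0128, 0.0012, 0],
    [-0.0146, 0.0015, 0],
    [-0.0163, 0.002, 0],
    [-0.0181, 0.0024, 0],
    [-0.0181, 0.0024, 0],
  ],
  delta_rot=[
    [0, 0, -3],
    [0, 0, -6],
    [0, 0, -9],
    [0, 0, -10.5],
    [0, 0, -12],
    [0, 0, -13.5],
    [0, 0, -15],
    [0, 0, -15],
  ],
)

```text
clock: 19.97
eef_pos: [0.5359, 0.0582, 0.116]
tool_rot: [0.234, 0.972, -0.002, 0.0]
ft_force: [-3.6, -7.6, 4.9]
grip_width: 0.0162
```

```bash
python3 - <<'E'
from h import *
o=st(); snap('wrist','w17'); a=np.arctan2(*(np.array([.5686,.1227])-o['eef_pos'][:2])[::-1]); print('bearing',np.degrees(a), np.hypot(*(np.array([.5686,.1227])-o['eef_pos'][:2])))
E
python3 hz.py w17
```

```text
t 19.97 pos [0.5359 0.0582 0.116 ] phi 152.95 z [-0.    -0.003 -1.   ] F [-3.6 -7.6  4.9] T [-1.15  0.68 -0.25] w 0.0162 q [ 0.11  0.38 -0.07  1.11 -0.   -0.99]
bearing 63.14944347547986 0.07231289400271439
n 423 423 pitch deg 0.7131439193936231 height above eef at y=0 0.0227547248175007 y range -0.05102519662766243 -0.013684308386809504 rms 0.0006113462945546522
```

>>> jog_arm(
  jaw=[0.95, 0.95, 0.95, 0.95, 0.95, 0.95, 0.95, 0.95],
  linear=[
    [-0.0018, 0.0, 0],
    [-0.0037, 0.0001, 0],
    [-0.0055, 0.0002, 0],
    [-0.0073, 0.0004, 0],
    [-0.0085, 0.0005, 0],
    [-0.0097, 0.0007, 0],
    [-0.0097, 0.0007, 0],
    [-0.0097, 0.0007, 0],
  ],
  delta_rot=[
    [0, 0, -1.5],
    [0, 0, -3],
    [0, 0, -4.5],
    [0, 0, -6],
    [0, 0, -7],
    [0, 0, -8],
    [0, 0, -8],
    [0, 0, -8],
  ],
)

```text
clock: 20.68
eef_pos: [0.5441, 0.0545, 0.1159]
tool_rot: [0.167, 0.986, -0.002, -0.001]
ft_force: [-5.1, -5.9, 6.5]
grip_width: 0.0165
```

```bash
python3 - <<'E'
from h import *
o=st(); snap('wrist','w18'); a=np.arctan2(*(np.array([.5686,.1227])-o['eef_pos'][:2])[::-1]); print('bearing',np.degrees(a), np.hypot(*(np.array([.5686,.1227])-o['eef_pos'][:2])))
E
python3 hz.py w18
```

```text
t 20.68 pos [0.5441 0.0545 0.1159] phi 160.82 z [-0.002 -0.003 -1.   ] F [-5.1 -5.9  6.5] T [-1.05  0.94 -0.83] w 0.0165 q [ 0.1   0.4  -0.05  1.12 -0.   -1.13]
bearing 70.27378567098094 0.07245819201084415
n 419 419 pitch deg 0.9588993682276596 height above eef at y=0 0.022831309331444824 y range -0.05098157085955085 -0.013627893527779688 rms 0.0006182637916443261
```

The moment about the ring axis rose to about 1.0 N m, against 0.35 to turn it, so the ring is at its stop. I'll ease the load off, then lift out.

>>> jog_arm(
  jaw=[0.95, 0.95, 0.95, 0.95, 0.95, 0.95, 0.95, 0.95],
  linear=[
    [0.0012, 0, 0],
    [0.0024, 0, 0],
    [0.0037, 0.0001, 0],
    [0.0045, 0.0002, -0.001],
    [0.0045, 0.0002, -0.002],
    [0.0045, 0.0002, -0.002],
    [0.0045, 0.0002, -0.002],
    [0.0045, 0.0002, -0.002],
  ],
  delta_rot=[
    [0, 0, 1],
    [0, 0, 2],
    [0, 0, 3],
    [0, 0, 3.7],
    [0, 0, 3.7],
    [0, 0, 3.7],
    [0, 0, 3.7],
    [0, 0, 3.7],
  ],
)

```text
clock: 21.4
eef_pos: [0.5409, 0.056, 0.1171]
tool_rot: [0.197, 0.98, -0.002, 0.0]
ft_force: [-0.5, -6.5, -1.3]
grip_width: 0.0163
```

```bash
python3 - <<'E'
from h import *
o=st(); F=o['ft_force'];T=o['ft_torque'];r=o['eef_pos'][:2]-np.array([.5686,.1227]); print('Max',T[2]+r[0]*F[1]-r[1]*F[0])
E
```

```text
t 21.4 pos [0.5409 0.056  0.1171] phi 157.22 z [-0.    -0.004 -1.   ] F [-0.5 -6.5 -1.3] T [-1.36  0.24 -0.21] w 0.0163 q [ 0.11  0.39 -0.06  1.12 -0.   -1.07]
Max -0.06174537323964858
```

>>> jog_arm(
  jaw=[0.95, 0.95, 0.95, 0.95, 0.95, 0.95, 0.95, 0.95],
  linear=[
    [0, -0.0007, 0],
    [0, -0.0012, 0],
    [0, -0.0012, -0.002],
    [0, -0.0012, -0.004],
    [0, -0.0012, -0.006],
    [0, -0.0012, -0.008],
    [0, -0.0012, -0.012],
    [0, -0.0012, -0.018],
  ],
  delta_rot=[
    [0, 0, 0],
    [0, 0, 0],
    [0, 0, 0],
    [0, 0, 0],
    [0, 0, 0],
    [0, 0, 0],
    [0, 0, 0],
    [0, 0, 0],
  ],
)

```text
clock: 22.07
eef_pos: [0.5401, 0.0581, 0.1358]
tool_rot: [0.196, 0.981, 0.001, -0.001]
ft_force: [0.1, 0.6, -2.0]
grip_width: 0.0163
```

```bash
python3 - <<'E'
from h import *
o=st(); snap('wrist','w19'); 
c,p,d=snap('side','s19');u,v=map(int,proj(c,[.5686,.1227,.14])); print(u,v); cv2.imwrite('pics/s19z.png',cv2.resize(p[v-40:v+40,u-45:u+45,::-1],None,fx=7,fy=7,interpolation=cv2.INTER_CUBIC)); 
E
python3 hz.py w19
```

```text
t 22.07 pos [0.5401 0.0581 0.1358] phi 157.4 z [-0.001  0.002 -1.   ] F [ 0.1  0.6 -2. ] T [-0.02 -0.    0.01] w 0.0163 q [ 0.11  0.38 -0.03  1.16  0.   -1.07]
255 194
n 420 420 pitch deg 0.23796401886266574 height above eef at y=0 0.021621895220198636 y range -0.05137375787564923 -0.014185743231544558 rms 0.0006293704855712638
```

View pics/s19z.png

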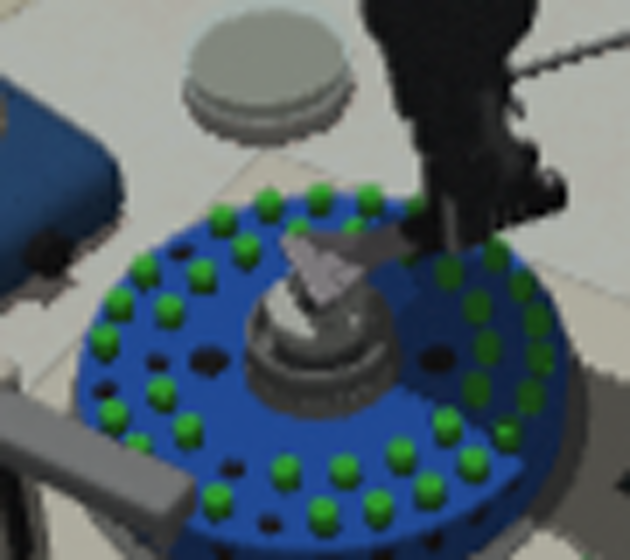

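```bash
python3 -c "
from h import *
plan([.525,-.02,.175],105)"
```

```text
plan [0.525, -0.02, 0.175] 105 [22.1667, [-0.0149, -0.0781, -0.038], [0.18, 0.05, 52.39]]
```

>>> jog_arm(
  jaw=[0.95, 0.95, 0.95, 0.95, 0.95, 0.95, 0.95, 0.95],
  linear=[
    [0, 0, -0.02],
    [0, 0, -0.038],
    [-0.002, -0.01, -0.038],
    [-0.004, -0.025, -0.038],
    [-0.007, -0.04, -0.038],
    [-0.01, -0.055, -0.038],
    [-0.013, -0.07, -0.038],
    [-0.015, -0.078, -0.038],
  ],
  delta_rot=[
    [0, 0, 4],
    [0, 0, 10],
    [0, 0, 17],
    [0, 0, 24],
    [0, 0, 31],
    [0, 0, 38],
    [0, 0, 45],
    [0, 0, 52],
  ],
)

```text
clock: 22.83
eef_pos: [0.5239, -0.0216, 0.1739]
tool_rot: [0.609, 0.793, 0.0, 0.0]
ft_force: [0.3, 0.3, -0.6]
grip_width: 0.016
```

```bash
python3 -c "
from h import *
st();plan([.506,-.1235,.06],75.8)"
```

```text
t 22.83 pos [ 0.5239 -0.0216  0.1739] phi 104.95 z [ 0.  0. -1.] F [ 0.3  0.3 -0.6] T [-0.03  0.06 -0.  ] w 0.016 q [-0.04  0.31 -0.02  1.24  0.   -0.3 ]
plan [0.506, -0.1235, 0.06] 75.8 [22.8333, [-0.0939, -0.0436, 0.1138], [0.02, -0.02, 29.15]]
```

>>> jog_arm(
  jaw=[0.95, 0.95, 0.95, 0.95, 0.95, 0.95, 0.95, 0.95],
  linear=[
    [-0.025, -0.012, 0],
    [-0.05, -0.023, 0],
    [-0.075, -0.035, 0.005],
    [-0.09, -0.042, 0.02],
    [-0.094, -0.0435, 0.045],
    [-0.094, -0.0435, 0.075],
    [-0.094, -0.0435, 0.1],
    [-0.094, -0.0435, 0.114],
  ],
  delta_rot=[
    [0, 0, 6],
    [0, 0, 12],
    [0, 0, 18],
    [0, 0, 24],
    [0, 0, 29],
    [0, 0, 29],
    [0, 0, 29],
    [0, 0, 29],
  ],
)

```text
clock: 23.5
eef_pos: [0.5053, -0.1223, 0.0568]
tool_rot: [0.786, 0.618, -0.001, -0.002]
ft_force: [-0.8, 0.1, -2.3]
grip_width: 0.0168
```

>>> jog_arm(
  jaw=[0.95, 0.95, 0.95, 0.95, 0.95, 0.95, 0.95, 0.95],
  linear=[
    [0, 0, 0.015],
    [0, 0, 0.03],
    [0, 0, 0.042],
    [0, 0, 0.05],
    [0, 0, 0.054],
    [0, 0, 0.056],
    [0, 0, 0.056],
    [0, 0, 0.056],
  ],
  delta_rot=[
    [0, 0, 0],
    [0, 0, 0],
    [0, 0, 0],
    [0, 0, 0],
    [0, 0, 0],
    [0, 0, 0],
    [0, 0, 0],
    [0, 0, 0],
  ],
)

```text
clock: 24.17
eef_pos: [0.5077, -0.1229, 0.0042]
tool_rot: [0.786, 0.618, 0.0, 0.0]
ft_force: [0.9, -0.3, -0.9]
grip_width: 0.0159
```

```bash
python3 - <<'E'
from h import *
st(); snap('wrist','w20')
E
python3 hz.py w20
```

```text
t 24.17 pos [ 0.5077 -0.1229  0.0042] phi 76.34 z [ 0.001 -0.    -1.   ] F [ 0.9 -0.3 -0.9] T [0.06 0.   0.03] w 0.0159 q [-0.24  0.48 -0.26  0.83  0.    0.  ]
n 428 428 pitch deg 0.30989958373216125 height above eef at y=0 0.022880372411881403 y range -0.05200451158770356 -0.014654675570613871 rms 0.0006104930155340382
```

>>> jog_arm(
  jaw=[0.95, 0.95, 0.95, 0.95, 0.95, 0.95, 0.95, 0.95],
  linear=[
    [0, 0, 0.003],
    [0, 0, 0.006],
    [0, 0, 0.008],
    [0, 0, 0.009],
    [0, 0, 0.01],
    [0, 0, 0.011],
    [0, 0, 0.0115],
    [0, 0, 0.0115],
  ],
  delta_rot=[
    [0, 0, 0],
    [0, 0, 0],
    [0, 0, 0],
    [0, 0, 0],
    [0, 0, 0],
    [0, 0, 0],
    [0, 0, 0],
    [0, 0, 0],
  ],
)

```text
clock: 24.88
eef_pos: [0.5071, -0.1229, -0.0074]
tool_rot: [0.786, 0.618, 0.0, 0.0]
ft_force: [-1.6, 0.2, 4.3]
grip_width: 0.0165
```

```bash
python3 - <<'E'
from h import *
st()
E
```

```text
t 24.88 pos [ 0.5071 -0.1229 -0.0074] phi 76.33 z [ 0. -0. -1.] F [-1.6  0.2  4.3] T [0.09 0.4  0.01] w 0.0165 q [-0.24  0.5  -0.27  0.8   0.    0.  ]
```

On the bench with about 6 N. Releasing.

>>> jog_arm(
  jaw=[0.78, 0.74, 0.68, 0.62, 0.6, 0.6, 0.6, 0.6],
  linear=[
    [0, 0, 0],
    [0, 0, 0],
    [0, 0, 0],
    [0, 0, 0],
    [0, 0, 0],
    [0, 0, -0.015],
    [0, 0, -0.05],
    [0, 0, -0.09],
  ],
  delta_rot=[
    [0, 0, 0],
    [0, 0, 0],
    [0, 0, 0],
    [0, 0, 0],
    [0, 0, 0],
    [0, 0, 0],
    [0, 0, 0],
    [0, 0, 0],
  ],
)

```text
clock: 25.55
eef_pos: [0.5046, -0.1223, 0.0805]
tool_rot: [0.786, 0.618, -0.002, -0.003]
ft_force: [1.9, -0.4, -0.3]
grip_width: 0.0343
```

>>> jog_arm(
  jaw=[0.6, 0.5, 0.4, 0.3, 0.2, 0.1, 0, 0],
  linear=[
    [0, 0, -0.03],
    [0.0, 0, -0.06],
    [0.04, 0.0, -0.08],
    [0.08, 0, -0.08],
    [0.12, 0, -0.08],
    [0.16, 0, -0.08],
    [0.19, 0, -0.08],
    [0.2, 0, -0.08],
  ],
  delta_rot=[
    [0, 0, 0],
    [0, 0, 0],
    [0, 0, 0],
    [0, 0, 0],
    [0, 0, 0],
    [0, 0, 0],
    [0, 0, 0],
    [0, 0, 0],
  ],
)

```text
clock: 26.22
eef_pos: [0.5551, 0.0757, 0.162]
tool_rot: [0.785, 0.62, 0.001, -0.0]
ft_force: [0.3, -0.2, -0.2]
grip_width: 0.0856
```

>>> jog_arm(
  jaw=[0, 0, 0, 0, 0, 0, 0, 0],
  linear=[
    [0, 0, 0],
    [0, 0, 0],
    [0, 0, 0],
    [0, 0, 0],
    [0, 0, 0],
    [0, 0, 0],
    [0, 0, 0],
    [0, 0, 0],
  ],
  delta_rot=[
    [0, 0, 0],
    [0, 0, 0],
    [0, 0, 0],
    [0, 0, 0],
    [0, 0, 0],
    [0, 0, 0],
    [0, 0, 0],
    [0, 0, 0],
  ],
)

```text
clock: 26.88
eef_pos: [0.5544, 0.0708, 0.1621]
tool_rot: [0.787, 0.618, 0.0, 0.0]
ft_force: [-0.6, -0.4, 0.5]
grip_width: 0.0852
```

```bash
python3 - <<'E'
from h import *
st(); snap('wrist','w21'); snap('side','s21')
E
```

```text
t 26.88 pos [0.5544 0.0708 0.1621] phi 76.28 z [ 0. -0. -1.] F [-0.6 -0.4  0.5] T [-0.02  0.03 -0.05] w 0.0852 q [ 0.13  0.39  0.06  1.24 -0.    0.37]
```

View pics/w21.png

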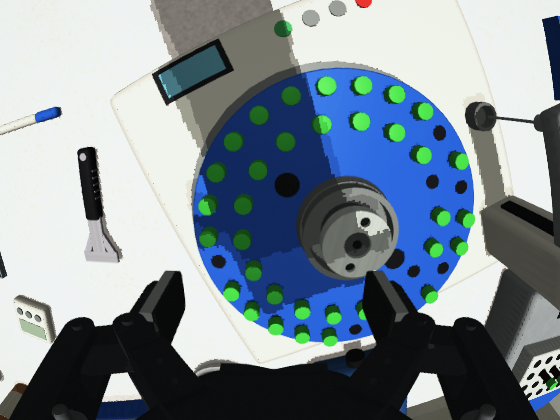

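View pics/s21.png

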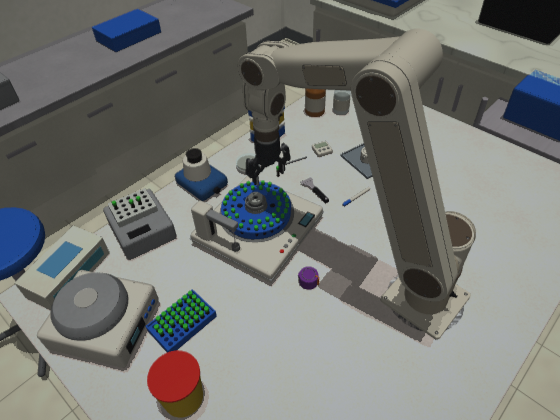

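```bash
python3 - <<'E'
from h import *
c,p,d=load('w21'); g=cv2.cvtColor(p,cv2.COLOR_RGB2GRAY); x0,y0=310,195
big=cv2.resize(g[y0:y0+95,x0:x0+90],None,fx=8,fy=8,interpolation=cv2.INTER_CUBIC)
n,l,s,ce=cv2.connectedComponentsWithStats((big<60).astype('uint8')); w=[]
for q in [(366,222),(351,267)]:
    k=l[(q[1]-y0)*8+4,(q[0]-x0)*8+4]; print(k,s[k]); P=plane(c,x0+(ce[k][0]+.5)/8-.5,y0+(ce[k][1]+.5)/8-.5,.131,True); w.append(P); print(P)
a,b=w; v=a-b; an=np.degrees(np.arctan2(v[1],v[0])); print('mid',(a+b)/2,np.linalg.norm(v),an,'turn from 98.1:',an-98.12, np.radians(an-98.12))
E
python3 -c "
import cv2;p=cv2.imread('pics/w21.png');cv2.imwrite('pics/w21z.png',cv2.resize(p[170:290,290:410],None,fx=5,fy=5,interpolation=2))
p=cv2.imread('pics/s21.png');cv2.imwrite('pics/s21z.png',cv2.resize(p[130:220,280:400],None,fx=6,fy=6,interpolation=2))"
```

```text
3 [ 408  186   68   65 3415]
[0.55429818 0.12940559 0.131     ]
8 [ 285  548   71   56 2929]
[0.58260336 0.11532218 0.131     ]
mid [0.56845077 0.12236388 0.131     ] 0.03161527696385476 153.54707472365376 turn from 98.1: 55.42707472365376 0.9673849486766842
```

View pics/s21z.png

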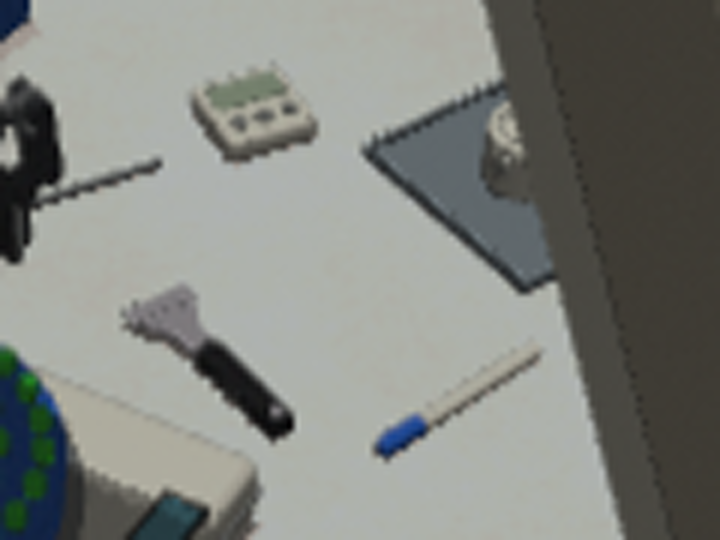

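```bash
python3 -c "
from workcell import bot
print(bot.job_done())
print(bot.get_obs()['clock'])"
```

```text
the job is handed in; nothing more can be done
None
the job is handed in; nothing more can be done
```

The job is handed in at about 27 s of the 72 s allowed; no verdict was reported.

**What I did**
- **Cover:** I pinched both pads and the opening read 58.3 mm, so the tab was fully in. I lifted it straight off and set it down near the middle of the parts tray.
- **Lock ring:** I found the two holes with the wrist camera, fitted the spanner fully home, and turned the ring anticlockwise. The moment about the ring axis rose to about 1.0 N m, against 0.35 N m to turn it, so I took that as the stop.
- **Spanner:** I eased off the load, lifted the spanner out and laid it back on the bench where it had been.

**Last checks**
- **Ring angle:** The last wrist picture showed the holes 0.97 rad from where they started. With the ring starting near 0.13 rad that puts it at about 1.1. I worked the angle out from the picture and the stop torque; I had no direct reading of it.
- **Objects:** In the last side view the spanner was lying flat, and the marker, timer and purple cap looked undisturbed. I compared them by eye and did not measure their positions. The cover was partly hidden behind the arm in that view. An earlier wrist picture, taken after I released it, showed it standing in the tray.
- **Robot:** The gripper was open above the carousel, and the wrist force was below 1 N.

**What disagreed:** The cameras put the fingertips about 10 to 26 mm behind the reported TCP, depending on the opening. The notes say they stand 17 mm ahead. I worked from the camera measurement, and the contact heights for the cover and spanner agreed with it.

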